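Set bonded lens barrels to cure in the V-block fixture

TASK

The lens barrels lying on the table (two or three of them) have just been bonded and must cure in the clamp fixture: raise the lever on the presser head all the way to free the guard, slide the guard fully open, lay each barrel in a V-seat of its own, between its end stops, and swing that seat's strap fully over it. When all are strapped, slide the guard fully shut, and only then lower the lever all the way again so that its foot holds the guard. Leave the other things on the table where they are.

Things in the scene. Friction and masses are not known exactly. Their poses are not given: they have to be found in the camera images.
- fixture: fixed curing fixture, 146 x 447 mm base. Origin on the table top; x points away from the robot, y left along the rails. Left part (y -15..197 mm): three V-seats 62 mm apart between clear walls; right part: bare rails where the open guard stands. Rails at x -70..-62 and 70..78, top z 84. Floor z 8. Low clear wall (top z 50) at the left end, y 192..197
- seat_1 (a point): V-seat 1 (1 rightmost, 3 leftmost; any barrel in any): where the middle of a laid barrel's axis comes to lie, z 42 mm. x along the V (fixture x), z up. Two 90-degree V-plates fill |x| 19..29 mm from here, up to 45 mm wide in y and 43 mm high; the 38 mm gap between them is free for fingers down to z 8. End stops (20 mm wide, z to 45) at |x| 58..61
- seat_2 (a point): V-seat 2 (1 rightmost, 3 leftmost; any barrel in any): where the middle of a laid barrel's axis comes to lie, z 42 mm. x along the V (fixture x), z up. Two 90-degree V-plates fill |x| 19..29 mm from here, up to 45 mm wide in y and 43 mm high; the 38 mm gap between them is free for fingers down to z 8. End stops (20 mm wide, z to 45) at |x| 58..61
- seat_3 (a point): V-seat 3 (1 rightmost, 3 leftmost; any barrel in any): where the middle of a laid barrel's axis comes to lie, z 42 mm. x along the V (fixture x), z up. Two 90-degree V-plates fill |x| 19..29 mm from here, up to 45 mm wide in y and 43 mm high; the 38 mm gap between them is free for fingers down to z 8. End stops (20 mm wide, z to 45) at |x| 58..61
- strap_1 (a joint): strap of seat 1: flat bar swinging level on an upright pivot at x +24, y +29 mm from the seat point. 0 = parked (points to fixture +x, clear of the seat); 1.571 (stop) = fully over (points to -y, across the barrel above the far V-plate). Clockwise from above. Stays where left; about 1 N at the knob moves it. z 57..63 mm, 2.5 mm above a seated barrel
- strap_1_knob (a point): middle of the upright black knob (12 mm diameter, 18 mm high, its foot at z 63 and its top at z 81 mm) on strap 1, 29 mm from the pivot; with the strap fully over, it stands above the barrel's axis at x +24 mm from the seat point
- strap_2 (a joint): strap of seat 2: flat bar swinging level on an upright pivot at x +24, y +29 mm from the seat point. 0 = parked (points to fixture +x, clear of the seat); 1.571 (stop) = fully over (points to -y, across the barrel above the far V-plate). Clockwise from above. Stays where left; about 1 N at the knob moves it. z 57..63 mm, 2.5 mm above a seated barrel
- strap_2_knob (a point): middle of the upright black knob (12 mm diameter, 18 mm high, its foot at z 63 and its top at z 81 mm) on strap 2, 29 mm from the pivot; with the strap fully over, it stands above the barrel's axis at x +24 mm from the seat point
- strap_3 (a joint): strap of seat 3: flat bar swinging level on an upright pivot at x +24, y +29 mm from the seat point. 0 = parked (points to fixture +x, clear of the seat); 1.571 (stop) = fully over (points to -y, across the barrel above the far V-plate). Clockwise from above. Stays where left; about 1 N at the knob moves it. z 57..63 mm, 2.5 mm above a seated barrel
- strap_3_knob (a point): middle of the upright black knob (12 mm diameter, 18 mm high, its foot at z 63 and its top at z 81 mm) on strap 3, 29 mm from the pivot; with the strap fully over, it stands above the barrel's axis at x +24 mm from the seat point
- guard (a joint): the clear sliding guard, a framed plate 132 x 210 x 6 mm on top of the rails (underside z 84 mm). 0 = shut over the seats, 0.235 m = fully open; opens along the fixture's -y (to the right). Friction about 2 N, stays where it is left
- guard_handle (a point): middle of the guard's black bar handle: 52 mm long along the fixture's x, 12 mm wide in y, from z 88 to 114 mm; this point is at z 102 mm
- lever (a joint): small pivot lever on the presser head, a grey column 121 mm high at fixture x 59..98, y -90..-3 mm. 0 = raised (60 degrees above level), 1.05 (stop) = lowered, level, foot down on the guard. Pivot at fixture x 78, y -96.5, z 113 mm; leans toward the robot (fixture -x), swings down in the x-z plane. Lowered at the start. About 1.5 N at the tip moves it
- lever_tip (a point): centre of the 16 mm black ball at the lever's free end, 58 mm from the pivot
- barrel_1: lens barrel: black cylinder 25 mm in diameter, 100 mm long, with thin dark rings, the last 10 mm at its +x end an aluminium hexagon 25 mm across flats (which keeps it from rolling); 0.1 kg. Origin at the middle of its axis, x along the axis. Lies on the table left of the fixture at the start. May be absent. Either end may point either way in the V
- barrel_2: lens barrel: black cylinder 25 mm in diameter, 100 mm long, with thin dark rings, the last 10 mm at its +x end an aluminium hexagon 25 mm across flats (which keeps it from rolling); 0.1 kg. Origin at the middle of its axis, x along the axis. Lies on the table left of the fixture at the start. May be absent. Either end may point either way in the V
- barrel_3: lens barrel: black cylinder 25 mm in diameter, 100 mm long, with thin dark rings, the last 10 mm at its +x end an aluminium hexagon 25 mm across flats (which keeps it from rolling); 0.1 kg. Origin at the middle of its axis, x along the axis. Lies on the table left of the fixture at the start. May be absent. Either end may point either way in the V
- clear_box: clear parts box with a white label, 59 x 71 x 22 mm, lying among the barrels; origin under its centre; not part of the job
- bubble_level: round bubble level, 30 mm across, 9 mm high; bystander
- kapton_roll: amber tape roll lying flat, 60 mm across, 16 mm high, right of the fixture; bystander
- objective_can: white can with black lid, 47 mm across, 62 mm high, right of the fixture; bystander

How it is judged:
By the outcome, as a careful person would: the job done as asked, in the order asked, and still so for the second after the job is handed in, with the robot touching nothing.
Of barrel_1, barrel_2, barrel_3 only 2 to 3 are there at a start; the rules pass over those that are not, and their reading is None.
At some moment in a run one of barrel_1, barrel_2, barrel_3 may be knocked a few centimetres aside while the robot is not near it.
It also fails if it takes over 210 s, if anything falls off the work surface, if the arm or the gripper's body presses on something with over 40 N, if the wrist force passes 120 N, or if a joint passes its speed limit or range.

ROBOT

A 7-joint arm with a two-finger parallel gripper is mounted at the origin on a cart in front of the work surface, level with it; the furniture and walls round the work are solid. World frame = base frame: x ahead of the robot, y to its left, z up, the work surface at z = 0. Lengths are in mm, angles in rad, forces in N, time in s.
With the tool pointing down it reaches from about 350 to 900 mm from the base axis. Payload 7.2 kg.
Tool frame: the origin (TCP) lies at the very end of the fingers, on their centre line; the grasp point (between the pads) lies 19 mm behind it; y points along the fingers, z is the direction in which the jaws open and shut, and the axes are right-handed (so a half turn about y gives the same grasp; the last joint's range is limited). The gripper opens to 88 mm and grips with 3 to 60 N. Pads are 20 mm wide; open, the fingers measure 115 mm over their backs; the gripper's body (75 mm by 178 mm) begins 61 mm behind the grasp point.
Start: joints at [-1.183, 0.411, -0.013, 1.596, 0.006, 1.134, -0.082], TCP at [275.122, 561.192, 222.653] pointing down, gripper open.
Joint ranges: [-2.95, 2.95], [-0.29, 1.99], [-1.47, 1.44], [0.14, 2.54], [-1.03, 4.17], [0.13, 1.85], [-2.86, 2.86]. Speed limits (rad/s): [2.39, 2.39, 3.01, 3.01, 3.14, 3.14, 3.14].

INTERFACE

Orientations are given as a rotation vector (axis times angle).
In Python, from station import * gives the robot as it stands.
- The arm moves only by the shell command python3 -m crank 'ROWS'. ROWS is JSON, a list of rows, each an object with "delta_pos": the shift along the tool's x, y, z in mm, a list of three; "angular": the turn, a rotation vector about the tool's x, y, z in degrees, a list of three; "jaw": the closure, from 0 (fully open) to 1 (shut). In form: [{"delta_pos": [tx, ty, tz], "angular": [rx, ry, rz], "jaw": jaw}, ...]. A call has 1 to 5 rows; each row shifts and turns the pose as measured when the row begins, along the tool's axes as they then stand; what a row does not reach is not made up. A row lasts 1/12 s, in which the tool goes at most 41.7 mm and 7.16 degrees, less where a joint would pass 70% of its speed; a pose out of reach is approached as far as the arm can. A call is refused whole if a number of a shift passes 41.7 or a number of a turn 7.16, either way. A call with a gripper value outside its range is refused whole. The fingers move at their own pace and stop on an object; the grip force is fixed at half the most. Time passes only in rows, so rows that do not move let the fingers close. It gives the time, the measured TCP pose, the force and the opening at its end, in the units of the state.
- get_state(): the state, without advancing time (a new reading comes with each control period).
- read_camera(name): name is "scene" or "top" or "wrist"; returns the picture (400x640x3 uint8, blue, green, red); there is no depth.
- camera_params(name): a dict with "fx", "fy", "cx", "cy" (pixels), "origin" and "rotation" of the camera in the world. Camera axes: x right, y down, z forward; pixel columns grow to the right and rows downward; lengths in mm; the calibration is good to about 2 mm. A picture is of the moment at which its call begins: read the wrist's pose just before it. camera_params takes no time and is no camera call; for the wrist camera it gives the pose at the moment of the call.
- hand_in(): hands the job in, once; it reports no verdict.
Trained networks look in the newest picture that a camera, given by its name, has taken for a name from the list of things; names that differ only in an ending like _2 or _b are one class to them, and where a whole thing is asked for, a point or a joint stands for the part that bears it (a point fixed in the world has none). Each returns a list of dicts, best first, with "score" (0 to 1); they miss things now and then, are a little off and sometimes report something else, mostly with a low value. They report only what shows in the picture. A call takes as long as a camera call.
- look_for(camera, thing): "uv" ([column, row] in pixels, amid what is visible of it).
- trace(camera, thing): "mask" (400x640 bool, what is visible of it) and "uv" ([column, row] in pixels, amid what is visible of it).
- landmark_of(camera, thing): "uv" ([column, row] in pixels: a listed point, or the origin of a listed thing).
The state is a dict: "clock": time; "joints": joint angles; "joint_vel": joint speeds; "joint_torque": joint torques, N m; "eef_pos": TCP position; "eef_rot": TCP orientation; "force": force on the tool from outside, world axes, zero at the start; "ft_torque": the same for the moment, N m; "finger_gap": opening from 0.0 (shut) to 1.0 (fully open).
Only numpy, scipy, OpenCV 4.12 (cv2) and the standard library are available. Lean on these libraries where they do the work, as an engineer would, in place of code of your own. Each camera call takes 0.05 s, during which the arm holds its last target.

## Working session

There is one attempt and no reset: what is moved stays moved. The work goes in short steps, Python scripts to look and compute and a shell command to move; the robot and the scene stay as the last step left them, time stands still between calls to the robot, and variables do not carry over. Pictures are saved under pics/ and viewed, and the job is handed in when it is done.

```bash
ls; mkdir -p pics
python3 - <<'E'
from station import *
import cv2
s=get_state(); print({k:(v if not hasattr(v,'round') else v) for k,v in s.items()})
for n in ["scene","top","wrist"]:
    im=read_camera(n); cv2.imwrite(f"pics/{n}0.png",im); p=camera_params(n); print(n,p)
E
```

```text
pics
{'clock': 0.0, 'joints': array([-1.18320694,  0.41186078, -0.01270942,  1.59701081,  0.00559688,
        1.13431463, -0.0821907 ]), 'joint_vel': array([-0.00073779, -0.00028399, -0.00106022, -0.00120683,  0.00147341,
        0.0014775 , -0.00119316]), 'joint_torque': array([-1.57663339e-05, -5.87954485e+01,  6.41923752e-01, -2.91073269e+01,
       -5.36985090e-02,  1.82625360e-02,  1.55024609e-04]), 'eef_pos': array([274.92718498, 560.73357809, 221.84707872]), 'eef_rot': array([-1.54263381,  0.35766062, -0.35727268]), 'force': array([ 0.45252561,  0.68838064, -0.02269414]), 'ft_torque': array([0.04138785, 0.03293844, 0.00915546]), 'finger_gap': 1.0014002719557207}
scene {'fx': 432.57961718309, 'fy': 432.57961718309, 'cx': 316.8750523804293, 'cy': 195.40289691170375, 'origin': array([ 316.16710934,  500.88475687, 1179.2940132 ]), 'rotation': array([-0.32126217,  2.96630932, -0.75749855])}
top {'fx': 441.8941658530292, 'fy': 441.8941658530292, 'cx': 310.53975929901674, 'cy': 202.91147107329883, 'origin': array([ 211.05984152,  -58.18650024, 1577.13237472]), 'rotation': array([-2.14408936,  2.13281793, -0.17437603])}
wrist {'fx': 322.49001486021314, 'fy': 322.49001486021314, 'cx': 321.95685982381605, 'cy': 197.44322987930963, 'origin': array([215.50956076, 590.39183854, 383.80020626]), 'rotation': array([2.48128926, 1.54680176, 0.19142768])}
```

View pics/scene0.png

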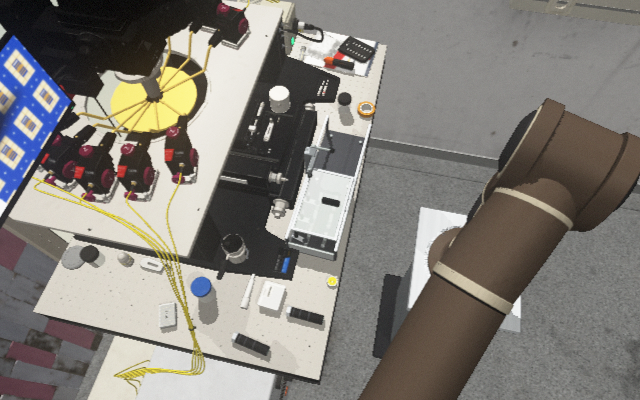

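View pics/top0.png

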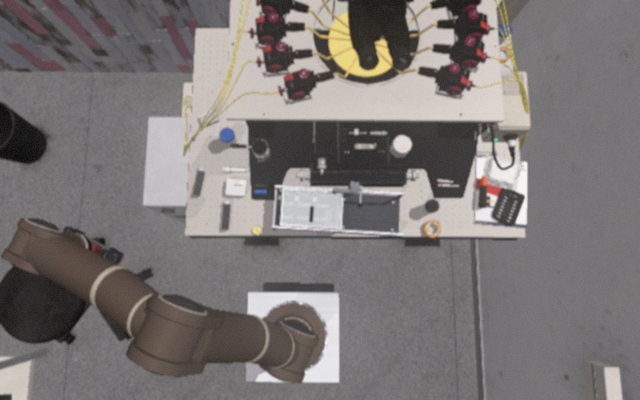

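View pics/wrist0.png

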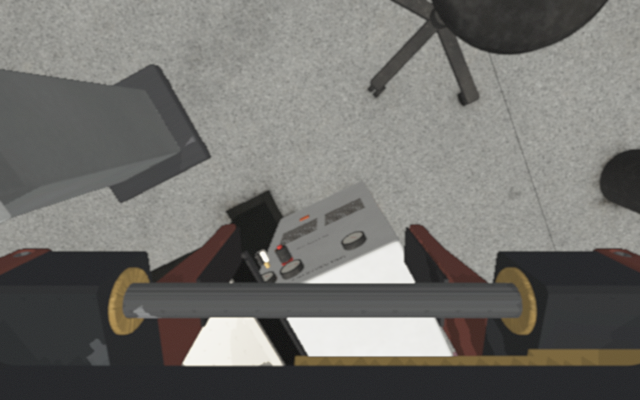

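The scene shows two barrels, at (305,315) and (250,343). The clear box is at (270,296), and the fixture runs from (310,255) to (340,120). The top view shows the fixture at x 273..402, y 185..235.

```bash
cat > h.py <<'E'
from station import *
import numpy as np, cv2
from scipy.spatial.transform import Rotation as R
def ray(n,uv,p=None):
    p=p or camera_params(n)
    d=np.array([(uv[0]-p['cx'])/p['fx'],(uv[1]-p['cy'])/p['fy'],1.])
    return np.array(p['origin']),R.from_rotvec(p['rotation']).as_matrix()@d
def at_z(n,uv,z,p=None):
    o,d=ray(n,uv,p); return o+d*(z-o[2])/d[2]
def proj(n,P,p=None):
    p=p or camera_params(n)
    q=R.from_rotvec(p['rotation']).as_matrix().T@(np.asarray(P,float)-p['origin'])
    return np.array([p['fx']*q[0]/q[2]+p['cx'],p['fy']*q[1]/q[2]+p['cy']])
def st():
    s=get_state(); r=R.from_rotvec(s['eef_rot']).as_matrix()
    print('t%.2f'%s['clock'],'pos',s['eef_pos'].round(1),'y',r[:,1].round(3),'z',r[:,2].round(3),'F',s['force'].round(1),'gap',round(s['finger_gap'],3)); return s,r
E
python3 - <<'E'
from h import *
st()
Z=dict(fixture=0,seat_1=42,lever_tip=113,guard_handle=102,strap_1_knob=72,barrel_1=12.5,clear_box=0,bubble_level=0,kapton_roll=0,objective_can=0)
for n in ["scene","top"]:
    p=camera_params(n)
    for t,z in Z.items():
        for r in landmark_of(n,t)[:4]:
            print(n,t,np.round(r['uv'],1),round(r['score'],2),at_z(n,r['uv'],z,p).round(0))
E
```

```text
t0.15 pos [275.  560.9 222. ] y [-0.    -0.001 -1.   ] z [ 0.44   0.898 -0.001] F [-0.2  0.8  0.7] gap 0.999
scene fixture [332.  198.8] 0.66 [ 419. -125.    0.]
scene seat_1 [322.  218.1] 0.89 [431. -34.  42.]
scene seat_1 [315.8 238.4] 0.74 [435.  32.  42.]
scene seat_1 [327.2 199.3] 0.6 [429. -99.  42.]
scene seat_1 [333.  279.1] 0.56 [363. 138.  42.]
scene lever_tip [329.8 147.3] 0.53 [ 450. -235.  113.]
scene lever_tip [325.2 201.2] 0.16 [426. -54. 113.]
scene guard_handle [328.1 201.7] 0.89 [419. -60. 102.]
scene guard_handle [321.9 216.1] 0.62 [426. -12. 102.]
scene guard_handle [343.3 109.1] 0.53 [ 440. -397.  102.]
scene barrel_1 [305. 315.] 0.84 [418. 242.  12.]
scene clear_box [268.3 295.6] 0.8 [530. 209.   0.]
scene bubble_level [330.7 279.7] 0.47 [371. 128.   0.]
scene kapton_roll [366.8 112.7] 0.58 [ 369. -483.    0.]
scene objective_can [341.1 111.5] 0.53 [ 457. -470.    0.]
top fixture [326.6 211.7] 0.75 [ 435. -119.    0.]
top seat_1 [285.5 210.9] 0.89 [431.  27.  42.]
top seat_1 [235.4 188.7] 0.36 [510. 206.  42.]
top lever_tip [359.2 207.1] 0.54 [ 435. -224.  113.]
top guard_handle [226.8 218.3] 0.66 [396. 221. 102.]
top guard_handle [311.9 214.4] 0.58 [411. -65. 102.]
top barrel_1 [226.6 215.7] 0.72 [417. 239.  12.]
top barrel_1 [199.4 183.7] 0.51 [533. 341.  12.]
top clear_box [234.6 191.3] 0.88 [508. 215.   0.]
top bubble_level [251.9 234. ] 0.57 [353. 148.   0.]
top kapton_roll [429.6 227.6] 0.58 [ 380. -488.    0.]
top objective_can [427.6 208.9] 0.54 [ 447. -483.    0.]
```

Run:
```python
import cv2
a=cv2.imread('pics/scene0.png')[110:370,200:400]; cv2.imwrite('pics/s0c.png',cv2.resize(a,None,fx=3,fy=2.3*1.0,interpolation=cv2.INTER_CUBIC)) if 0 else cv2.imwrite('pics/s0c.png',cv2.resize(a[:200],None,fx=3,fy=3,interpolation=cv2.INTER_CUBIC))
a=cv2.imread('pics/top0.png')[120:250,180:445]; cv2.imwrite('pics/t0c.png',cv2.resize(a,None,fx=3,fy=3,interpolation=cv2.INTER_CUBIC))
```

```text
(no output)
```

View pics/s0c.png

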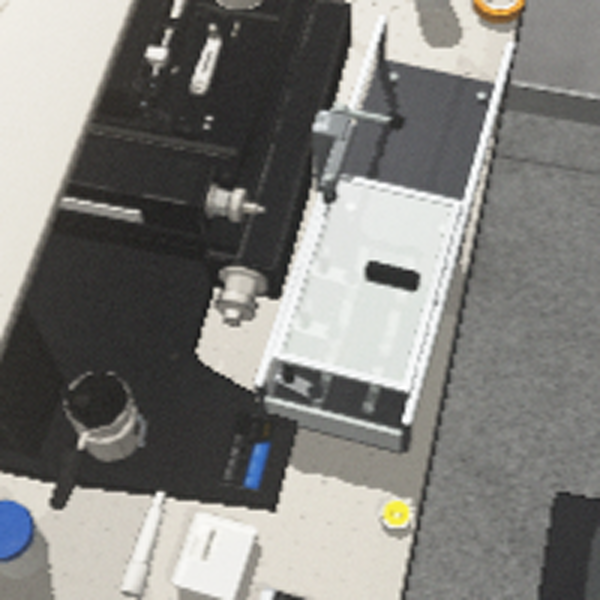

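View pics/t0c.png

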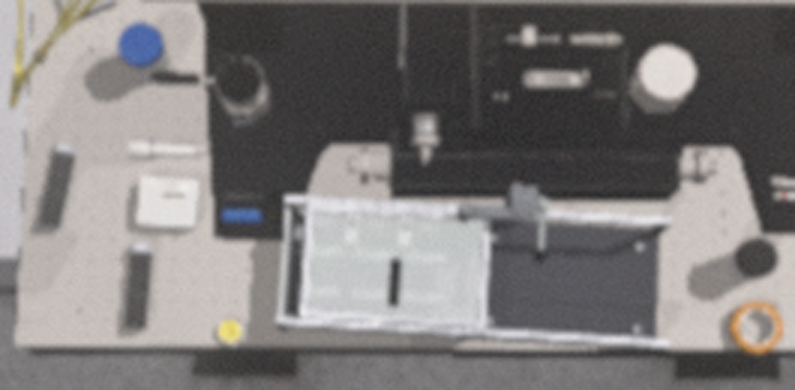

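Run:
```python
from h import *
for n,o,pts in [("top",(180,120),dict(fl=(285,197),fr=(668,220),nl=(280,322),nr=(668,345))),("scene",(200,110),dict(fl=(262,388),fr=(382,18),nl=(410,395),nr=(513,43)))]:
    for k,(u,v) in pts.items(): print(n,k,at_z(n,(u/3+o[0],v/3+o[1]),84).round(0))
```

```text
top fl [513.  62.  84.]
top fr [ 488. -377.   84.]
top nl [369.  65.  84.]
top nr [ 345. -373.   84.]
scene fl [506.  68.  84.]
scene fr [ 486. -373.   84.]
scene nl [372.  46.  84.]
scene nr [ 344. -369.   84.]
```

```bash
python3 -m crank '[{"delta_pos":[30,-10,-20],"angular":[0,-6.5,0],"jaw":0},{"delta_pos":[30,-10,-20],"angular":[0,-6.5,0],"jaw":0},{"delta_pos":[20,-10,-30],"angular":[0,-6.5,0],"jaw":0},{"delta_pos":[5,-10,-40],"angular":[0,-6.5,0],"jaw":0},{"delta_pos":[0,0,-41],"angular":[0,0,0],"jaw":0}]'
```

```text
clock: 1.57
eef_pos: [326.7, 388.8, 260.9]
eef_rot: [-1.57, -0.022, 0.027]
force: [0.8, -0.2, -0.1]
finger_gap: 1.0
```

```bash
python3 -c "
from h import *
st()"; python3 -m crank '[{"delta_pos":[10,0,-41],"angular":[0,3,0],"jaw":0},{"delta_pos":[10,0,-41],"angular":[0,2,0],"jaw":0},{"delta_pos":[10,0,-41],"angular":[0,0,0],"jaw":0},{"delta_pos":[10,0,-41],"angular":[0,0,0],"jaw":0},{"delta_pos":[10,0,-41],"angular":[0,0,0],"jaw":0}]';  python3 -m crank '[{"delta_pos":[10,0,-41],"angular":[0,0,0],"jaw":0},{"delta_pos":[10,0,-41],"angular":[0,0,0],"jaw":0},{"delta_pos":[10,0,-41],"angular":[0,0,0],"jaw":0},{"delta_pos":[10,0,-41],"angular":[0,0,0],"jaw":0},{"delta_pos":[10,0,-41],"angular":[0,0,0],"jaw":0}]'; python3 -c "
from h import *
st();cv2.imwrite('pics/w1.png',read_camera('wrist'))"
```

```text
t1.57 pos [326.7 388.8 260.9] y [-0.003  0.    -1.   ] z [-0.031  1.     0.   ] F [ 0.8 -0.2 -0.1] gap 1.0
clock: 1.98
eef_pos: [367.8, 183.7, 261.9]
eef_rot: [-1.566, 0.046, -0.045]
force: [0.4, -0.4, 0.5]
finger_gap: 1.002
clock: 2.4
eef_pos: [403.2, -21.7, 262.7]
eef_rot: [-1.562, 0.041, -0.049]
force: [1.8, -0.6, 1.0]
finger_gap: 0.998
t2.40 pos [403.2 -21.7 262.7] y [ 0.005  0.009 -1.   ] z [0.058 0.998 0.009] F [ 1.8 -0.6  1. ] gap 0.998
```

View pics/w1.png

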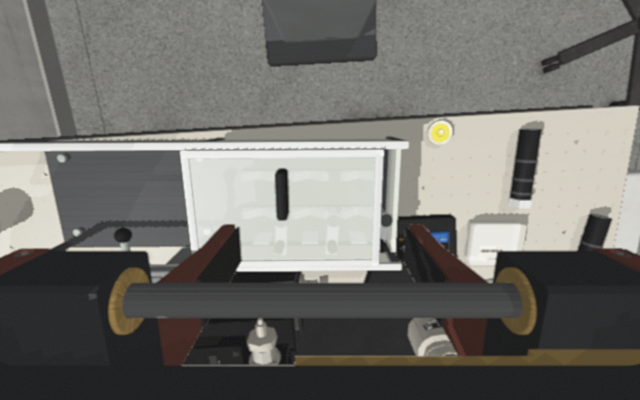

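The wrist view shows the lever ball at (123,235), the guard handle at (282,195), the fixture's left end at (395,145)–(400,267), and both barrels at (525,165) and (595,232).

Run:
```python
from h import *
p=camera_params('wrist');s,r=st()
for t,z in [('lever_tip',113),('guard_handle',102),('seat_1',42),('strap_1_knob',72),('barrel_1',12.5),('fixture',0)]:
    for q in landmark_of('wrist',t)[:4]: print(t,np.round(q['uv']),round(q['score'],2),at_z('wrist',q['uv'],z,p).round(1))
ex=np.array([.9983,-.058,0]);ey=np.array([.058,.9983,0]);o=np.array([426.2,-129,0])
for nm,f in dict(tip=(20,-96.5,113),nl=(-70,197,84),fl=(78,197,84),nl2=(-70,197,50),hand_shut=(0,0,0)).items():
    print(nm,proj('wrist',o+ex*f[0]+ey*f[1]+[0,0,f[2]],p).round())
for uv,z in [((123,235),113),((282,195),114),((406,140),84),((401,270),84),((0,151),84)]: 
    w=at_z('wrist',uv,z,p); print(uv,w.round(1),'fix',((w-o)@ex).round(1),((w-o)@ey).round(1))
a=read_camera('wrist')[120:280,0:460]; cv2.imwrite('pics/w1c.png',cv2.resize(a,None,fx=1.73,fy=1.73,interpolation=cv2.INTER_CUBIC))
```

```text
t2.45 pos [404.1 -29.3 263. ] y [ 0.007  0.006 -1.   ] z [0.065 0.998 0.006] F [ 0.7 -7.   0.3] gap 1.004
lever_tip [119. 233.] 0.62 [ 441.8 -239.1  113. ]
guard_handle [283. 192.] 0.84 [412.2 -68.8 102. ]
strap_1_knob [436. 133.] 0.3 [365.6  97.2  72. ]
strap_1_knob [488. 238.] 0.18 [491.  161.2  72. ]
barrel_1 [521. 170.] 0.82 [424.  229.3  12.5]
barrel_1 [588. 250.] 0.75 [543.8 331.8  12.5]
fixture [244. 188.] 0.56 [ 427.4 -133.9    0. ]
tip [131. 231.]
nl [415. 138.]
fl [407. 267.]
nl2 [407. 136.]
hand_shut [248. 187.]
(123, 235) [ 443.9 -235.4  113. ] fix 23.8 -105.2
(282, 195) [412.4 -68.7 114. ] fix -17.3 59.4
(406, 140) [369.3  61.9  84. ] fix -67.8 187.3
(401, 270) [518.2  56.2  84. ] fix 81.1 190.2
(0, 151) [ 352.9 -362.1   84. ] fix -59.7 -237.0
```

View pics/w1c.png

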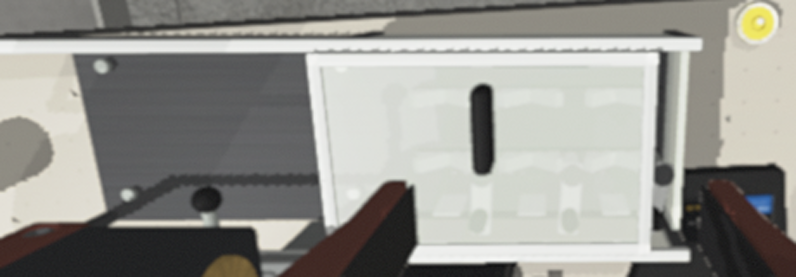

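Run:
```python
from h import *
s,r=st();p=camera_params('wrist');im=read_camera('wrist');cv2.imwrite('pics/w2.png',im)
ex=np.array([.9983,-.058,0]);ey=np.array([.058,.9983,0]);o=np.array([426.2,-129,0])
for nm,uv,z in [('ball',(119.7,235.6),113),('handle',(278.6,195.1),114),('nl_out',(404.6,141.5),84),('nl_in',(404.6,149),84),('fl',(398,267),84),('nr',(0,142),84)]:
    w=at_z('wrist',uv,z,p); print(nm,w.round(1),'fix',((w-o)@ex).round(1),((w-o)@ey).round(1))
```

```text
t2.80 pos [403.2 -18.3 262.1] y [ 0.004  0.008 -1.   ] z [0.055 0.998 0.008] F [ 0.  -0.2 -0.6] gap 1.001
ball [ 444.5 -226.2  113. ] fix 23.9 -96.0
handle [411.2 -60.6 114. ] fix -19.0 67.5
nl_out [368.5  71.4  84. ] fix -69.2 196.7
nl_in [376.3  71.4  84. ] fix -61.4 197.2
fl [511.5  64.9  84. ] fix 73.9 198.5
nr [ 345.4 -347.    84. ] fix -68.0 -222.3
```

```bash
python3 - <<'E'
from h import *
s,r=st();p=camera_params('wrist')
for d in (-19,0,30,60,100,150): print(d,proj('wrist',s['eef_pos']+r[:,1]*d,p).round(), proj('wrist',s['eef_pos']+r[:,1]*d-50*r[:,0],p).round())
E
python3 -m crank '[{"delta_pos":[5,5,-41],"angular":[0,0,0],"jaw":0.3},{"delta_pos":[5,5,-41],"angular":[0,0,0],"jaw":0.3},{"delta_pos":[5,10,-41],"angular":[0,0,0],"jaw":0.3},{"delta_pos":[5,10,-41],"angular":[0,0,0],"jaw":0.3},{"delta_pos":[5,20,-41],"angular":[0,0,0],"jaw":0.3}]'
python3 -m crank '[{"delta_pos":[0,0,0],"angular":[0,0,0],"jaw":0.3},{"delta_pos":[0,0,0],"angular":[0,0,0],"jaw":0.3}]'
python3 -c "
from h import *
s,r=st();p=camera_params('wrist');cv2.imwrite('pics/w3.png',read_camera('wrist'));print(p['origin'],[ (q['uv'],q['score']) for q in landmark_of('wrist','lever_tip')[:2]])
print(proj('wrist',(443.5,-226,113),p))"
```

```text
t2.85 pos [403.3 -18.4 262.1] y [ 0.004  0.008 -1.   ] z [0.055 0.998 0.008] F [ 0.4 -0.7  0.7] gap 0.997
-19 [322. 258.] [322. 154.]
0 [322. 243.] [322. 150.]
30 [322. 225.] [322. 144.]
60 [322. 211.] [322. 141.]
100 [322. 197.] [322. 137.]
150 [322. 185.] [322. 133.]
clock: 3.27
eef_pos: [423.9, -213.9, 214.5]
eef_rot: [-1.561, 0.011, -0.031]
force: [0.9, -0.4, -0.2]
finger_gap: 0.708
clock: 3.43
eef_pos: [422.5, -219.8, 211.3]
eef_rot: [-1.564, 0.02, -0.032]
force: [0.0, -0.0, 0.9]
finger_gap: 0.7
t3.43 pos [ 422.5 -219.8  211.3] y [ 0.008  0.006 -1.   ] z [0.033 0.999 0.006] F [ 0.  -0.   0.9] gap 0.7
[ 354.91000093 -218.5320765   372.54444639] [([315.9, 222.6], 0.76)]
[314.78093944 221.34299961]
```

View pics/w3.png

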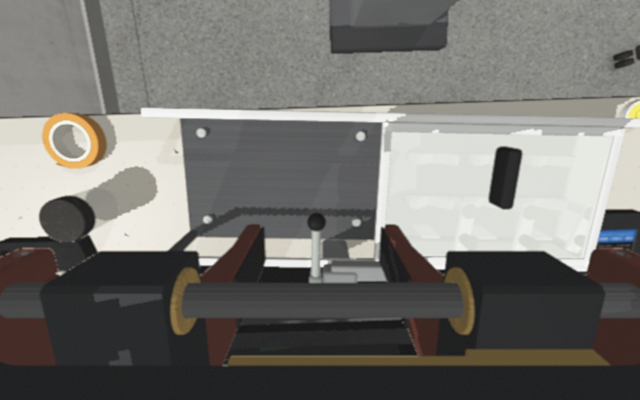

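```bash
python3 -m crank '[{"delta_pos":[10,20,-3],"angular":[0,1.4,0],"jaw":0.5},{"delta_pos":[11,30,-1],"angular":[0,0,0],"jaw":0.5},{"delta_pos":[0,30,0],"angular":[0,0,0],"jaw":0.5},{"delta_pos":[0,25,0],"angular":[0,0,0],"jaw":0.5},{"delta_pos":[0,0,0],"angular":[0,0,0],"jaw":0.5}]'
python3 -c "
from h import *
s,r=st();cv2.imwrite('pics/w4.png',read_camera('wrist'));cv2.imwrite('pics/s4.png',cv2.resize(read_camera('scene')[90:290,220:420],None,fx=3,fy=3,interpolation=2))"
```

```text
clock: 3.95
eef_pos: [451.7, -213.2, 107.7]
eef_rot: [-1.559, 0.017, -0.048]
force: [-1.4, 1.2, -0.3]
finger_gap: 0.501
t3.95 pos [ 451.7 -213.2  107.7] y [ 0.02   0.011 -1.   ] z [0.042 0.999 0.012] F [-1.4  1.2 -0.3] gap 0.501
```

View pics/w4.png

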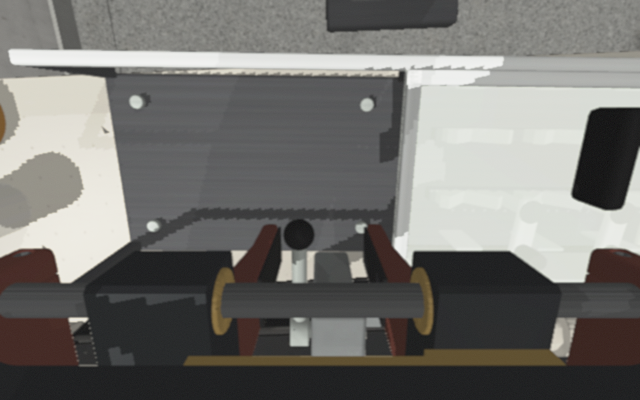

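View pics/s4.png

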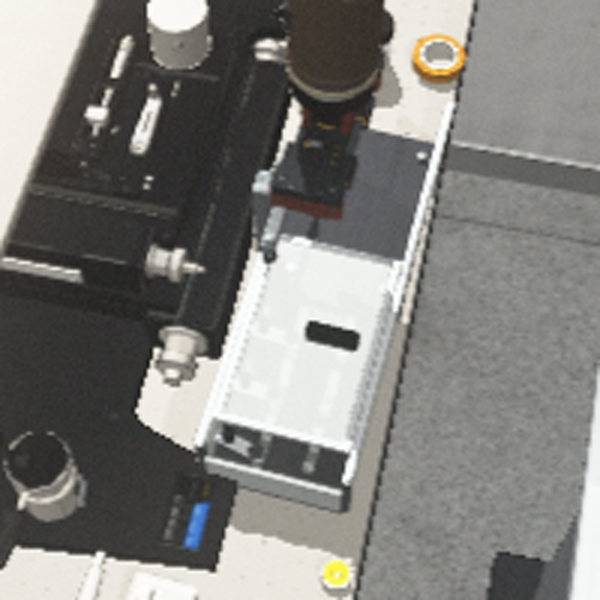

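```bash
cat >> h.py <<'E'
EX=np.array([.9983,-.058,0]);EY=np.array([.058,.9983,0]);O=np.array([426.2,-129,0])
def fx(f): return O+EX*f[0]+EY*f[1]+np.array([0,0,f[2]])
def infix(w): w=np.asarray(w)-O; return np.array([w@EX,w@EY,w[2]])
def to(P,s=None,yaw=True):
    """delta in tool axes for target TCP world P, and turn (deg, tool axes) to be upright & aligned"""
    s=get_state(); r=R.from_rotvec(s['eef_rot']).as_matrix()
    Rt=np.column_stack([EX,[0,0,-1],EY])
    print('  d',(r.T@(np.asarray(P)-s['eef_pos'])).round(1),'ang',np.degrees(R.from_matrix(r.T@Rt).as_rotvec()).round(2))
E
python3 -c "
from h import *
st();print(at_z('wrist',(299,235),113), infix(at_z('wrist',(299,235),113)));b=at_z('wrist',(299,235),113);b[2]=100;to(b)"
```

```text
t4.05 pos [ 453.1 -214.8  111.2] y [ 0.023  0.01  -1.   ] z [0.043 0.999 0.011] F [ 0.2 -0.3  0.5] gap 0.503
[ 447.04846744 -226.69622379  113.        ] [ 26.47940602 -96.3209291  113.        ]
  d [ -5.7  10.9 -12.3] ang [-0.62  0.87  1.31]
```

```bash
python3 -m crank '[{"delta_pos":[-4,4,-6],"angular":[-0.6,0.8,1.3],"jaw":0.5},{"delta_pos":[-2,4,-6],"angular":[0,0,0],"jaw":0.5},{"delta_pos":[0,2,0],"angular":[0,0,0],"jaw":0.5},{"delta_pos":[0,0,0],"angular":[0,0,0],"jaw":0.5}]'
python3 -c "
from h import *
st();im=read_camera('wrist');b=landmark_of('wrist','lever_tip')[0]['uv'];print(b);b=at_z('wrist',b,113);print(b,infix(b));b[2]=100;to(b)"
```

```text
clock: 4.38
eef_pos: [449.5, -227.1, 106.1]
eef_rot: [-1.572, 0.038, -0.049]
force: [1.1, 0.6, 0.4]
finger_gap: 0.503
t4.38 pos [ 449.5 -227.1  106.1] y [ 0.007 -0.002 -1.   ] z [ 0.055  0.998 -0.001] F [1.1 0.6 0.4] gap 0.503
[326.3, 234.2]
[ 441.79735446 -224.62361769  113.        ] [ 21.11700878 -94.55641098 113.        ]
  d [-7.8  6.1  2.2] ang [0.07 0.13 0.39]
```

```bash
python3 -m crank '[{"delta_pos":[-6,4,0],"angular":[0,0,0],"jaw":0.5},{"delta_pos":[0,2,0],"angular":[0,0,0],"jaw":0.7},{"delta_pos":[0,0,0],"angular":[0,0,0],"jaw":1},{"delta_pos":[0,0,0],"angular":[0,0,0],"jaw":1},{"delta_pos":[0,0,0],"angular":[0,0,0],"jaw":1}]'
python3 -c "
from h import *
st();cv2.imwrite('pics/w5.png',read_camera('wrist'))"
```

```text
clock: 4.9
eef_pos: [442.7, -226.9, 100.2]
eef_rot: [-1.571, 0.038, -0.051]
force: [-0.3, 0.4, -0.6]
finger_gap: 0.237
t4.90 pos [ 442.7 -226.9  100.2] y [ 0.008 -0.001 -1.   ] z [ 0.056  0.998 -0.001] F [-0.3  0.4 -0.6] gap 0.237
```

View pics/w5.png

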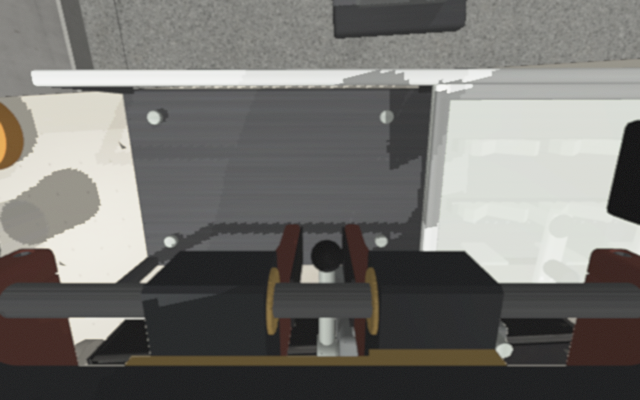

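```bash
python3 -m crank '[{"delta_pos":[0,0,0],"angular":[0,0,0],"jaw":1},{"delta_pos":[0,0,0],"angular":[0,0,0],"jaw":1},{"delta_pos":[0,0,0],"angular":[0,0,0],"jaw":1}]'
python3 -c "
from h import *
st()"
```

```text
clock: 5.2
eef_pos: [442.7, -224.8, 100.0]
eef_rot: [-1.568, 0.038, -0.049]
force: [-0.6, 0.1, 1.1]
finger_gap: 0.159
t5.20 pos [ 442.7 -224.8  100. ] y [ 0.007  0.002 -1.   ] z [0.055 0.998 0.002] F [-0.6  0.1  1.1] gap 0.159
```

```bash
python3 -m crank '[{"delta_pos":[1,-10,0],"angular":[0,0,0],"jaw":1},{"delta_pos":[2,-10,0],"angular":[0,0,0],"jaw":1},{"delta_pos":[4,-9,0],"angular":[0,0,0],"jaw":1},{"delta_pos":[5,-9,0],"angular":[0,0,0],"jaw":1},{"delta_pos":[0,0,0],"angular":[0,0,0],"jaw":1}]'
python3 -c "
from h import *
st()"
```

```text
clock: 5.62
eef_pos: [456.4, -225.6, 141.8]
eef_rot: [-1.57, 0.038, -0.049]
force: [-2.7, 1.3, 3.3]
finger_gap: 0.159
t5.62 pos [ 456.4 -225.6  141.8] y [ 0.007  0.001 -1.   ] z [0.055 0.998 0.001] F [-2.7  1.3  3.3] gap 0.159
```

```bash
python3 -m crank '[{"delta_pos":[6,-5,0],"angular":[0,0,0],"jaw":1},{"delta_pos":[6,-4,0],"angular":[0,0,0],"jaw":1},{"delta_pos":[5,-3,0],"angular":[0,0,0],"jaw":1},{"delta_pos":[3,-2,0],"angular":[0,0,0],"jaw":1},{"delta_pos":[2,-1,0],"angular":[0,0,0],"jaw":1}]'
python3 -c "
from h import *
st();cv2.imwrite('pics/s6.png',cv2.resize(read_camera('scene')[90:290,220:420],None,fx=3,fy=3,interpolation=2));cv2.imwrite('pics/w6.png',read_camera('wrist'))"
```

```text
clock: 6.03
eef_pos: [470.4, -226.2, 153.8]
eef_rot: [-1.567, 0.054, -0.035]
force: [-4.1, 0.4, -2.9]
finger_gap: 0.157
t6.03 pos [ 470.4 -226.2  153.8] y [-0.012  0.004 -1.   ] z [0.057 0.998 0.003] F [-4.1  0.4 -2.9] gap 0.157
```

View pics/w6.png

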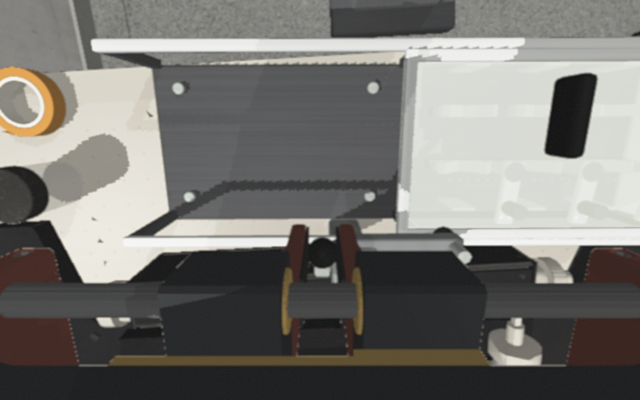

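```bash
python3 -m crank '[{"delta_pos":[5,-4,0],"angular":[0,0,0],"jaw":1},{"delta_pos":[6,-4,0],"angular":[0,0,0],"jaw":1},{"delta_pos":[6,-4,0],"angular":[0,0,0],"jaw":1},{"delta_pos":[6,-4,0],"angular":[0,0,0],"jaw":1}]'
python3 -c "
from h import *
st()"
```

```text
clock: 6.47
eef_pos: [471.4, -226.1, 155.4]
eef_rot: [-1.56, 0.098, -0.003]
force: [-10.5, -2.4, -23.7]
finger_gap: 0.158
t6.47 pos [ 471.4 -226.1  155.4] y [-0.06   0.012 -0.998] z [0.065 0.998 0.008] F [-10.5  -2.4 -23.7] gap 0.158
```

```bash
python3 -m crank '[{"delta_pos":[0,0,0],"angular":[0,0,-2],"jaw":0.5},{"delta_pos":[0,0,0],"angular":[0,0,0],"jaw":0.5},{"delta_pos":[0,0,0],"angular":[0,0,0],"jaw":0.5},{"delta_pos":[0,0,0],"angular":[0,0,0],"jaw":0.5}]'
python3 -m crank '[{"delta_pos":[0,-20,0],"angular":[0,0,-2],"jaw":0.4},{"delta_pos":[0,-30,0],"angular":[0,0,0],"jaw":0.4},{"delta_pos":[-20,-20,0],"angular":[0,0,0],"jaw":0.4},{"delta_pos":[-40,0,20],"angular":[0,0,0],"jaw":0.4},{"delta_pos":[-20,0,40],"angular":[0,0,0],"jaw":0.4}]'
python3 -c "
from h import *
st();to(fx((-22,67.5,150)));cv2.imwrite('pics/w7.png',read_camera('wrist'))
p=camera_params('wrist')
for t,z in (('lever_tip',163),('guard_handle',102)):
  q=landmark_of('wrist',t)[0];w=at_z('wrist',q['uv'],z,p);print(q['uv'],q['score'],w,infix(w))"
```

```text
clock: 6.8
eef_pos: [472.3, -227.7, 155.1]
eef_rot: [-1.563, 0.074, -0.031]
force: [0.3, 1.6, -0.0]
finger_gap: 0.424
clock: 7.22
eef_pos: [403.0, -168.7, 230.6]
eef_rot: [-1.572, 0.043, -0.068]
force: [0.1, 0.8, 0.5]
finger_gap: 0.603
t7.22 pos [ 403.  -168.7  230.6] y [ 0.016 -0.003 -1.   ] z [ 0.071  0.997 -0.002] F [0.1 0.8 0.5] gap 0.603
  d [ -3.8  80.4 108.6] ang [ 0.1  -0.73  0.94]Traceback (most recent call last):
  File "<string>", line 6, in <module>
    q=landmark_of('wrist',t)[0];w=at_z('wrist',q['uv'],z,p);print(q['uv'],q['score'],w,infix(w))
      ~~~~~~~~~~~~~~~~~~~~~~^^^
IndexError: list index out of range
```

View pics/w7.png

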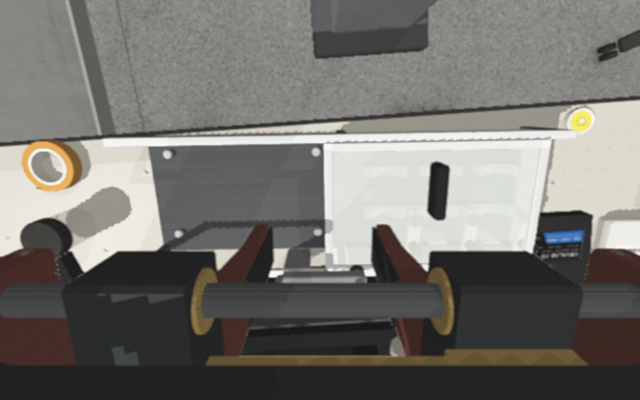

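```bash
python3 -m crank '[{"delta_pos":[-4,10,35],"angular":[0,-0.7,0.9],"jaw":0.5},{"delta_pos":[-5,15,35],"angular":[0,0,0],"jaw":0.5},{"delta_pos":[0,20,25],"angular":[0,0,0],"jaw":0.5},{"delta_pos":[0,5,0],"angular":[0,0,0],"jaw":0.5},{"delta_pos":[0,0,0],"angular":[0,0,0],"jaw":0.5}]'
python3 -c "
from h import *
st();im=read_camera('wrist');p=camera_params('wrist');cv2.imwrite('pics/w8.png',im)
q=landmark_of('wrist','guard_handle')[0];w=at_z('wrist',q['uv'],102,p);print(q['uv'],q['score'],w,infix(w));f=infix(w);to(fx((f[0],f[1],96)))
im=read_camera('scene')
cv2.imwrite('pics/s8.png',cv2.resize(im[90:290,220:420],None,fx=3,fy=3,interpolation=2))"
```

```text
clock: 7.73
eef_pos: [407.6, -60.9, 186.2]
eef_rot: [-1.564, 0.02, -0.05]
force: [0.6, -0.2, 0.3]
finger_gap: 0.5
t7.73 pos [407.6 -60.9 186.2] y [ 0.019  0.006 -1.   ] z [0.045 0.999 0.007] F [ 0.6 -0.2  0.3] gap 0.5
[322.3, 206.8] 0.92 [413.22703281 -60.49370693 102.        ] [-16.92427814  67.63740027 102.        ]
  d [ 3.5 91.   1.1] ang [-0.38  0.64  1.11]
```

View pics/w8.png

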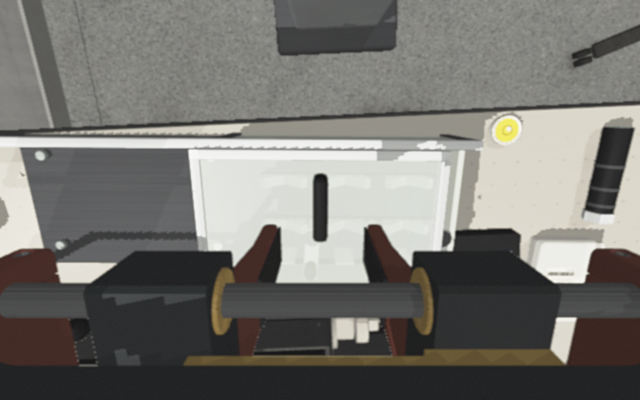

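View pics/s8.png

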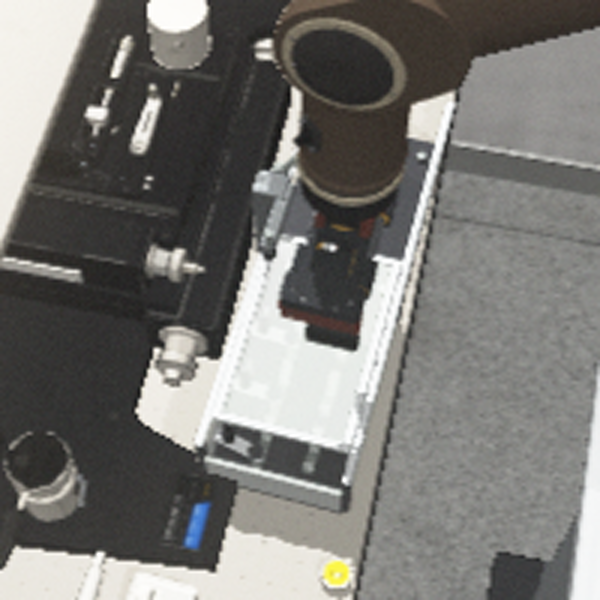

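```bash
python3 -m crank '[{"delta_pos":[2,30,1],"angular":[-0.4,0.6,1.1],"jaw":0.5},{"delta_pos":[0,30,0],"angular":[0,0,0],"jaw":0.5},{"delta_pos":[0,20,0],"angular":[0,0,0],"jaw":0.5},{"delta_pos":[0,5,0],"angular":[0,0,0],"jaw":0.5},{"delta_pos":[0,0,0],"angular":[0,0,0],"jaw":0.5}]'
python3 -c "
from h import *
st();to(fx((-19,67.6,97)))"
```

```text
clock: 8.3
eef_pos: [417.2, -67.3, 104.6]
eef_rot: [-1.571, 0.043, -0.063]
force: [0.4, -0.1, -0.5]
finger_gap: 0.501
t8.30 pos [417.2 -67.3 104.6] y [ 0.012 -0.001 -1.   ] z [ 0.067  0.998 -0.001] F [ 0.4 -0.1 -0.5] gap 0.501
  d [-6.6  7.5  6.5] ang [ 0.04 -0.54  0.71]
```

```bash
python3 -m crank '[{"delta_pos":[-6,4,6],"angular":[0,-0.5,0.7],"jaw":0.5},{"delta_pos":[0,3,0],"angular":[0,0,0],"jaw":0.5},{"delta_pos":[0,0,0],"angular":[0,0,0],"jaw":1},{"delta_pos":[0,0,0],"angular":[0,0,0],"jaw":1},{"delta_pos":[0,0,0],"angular":[0,0,0],"jaw":1}]'
python3 -m crank '[{"delta_pos":[0,0,0],"angular":[0,0,0],"jaw":1},{"delta_pos":[0,0,0],"angular":[0,0,0],"jaw":1},{"delta_pos":[0,0,0],"angular":[0,0,0],"jaw":1}]'
python3 -c "
from h import *
st();to(fx((-19,67.6-235,97)))"
```

```text
clock: 8.72
eef_pos: [413.9, -61.9, 100.9]
eef_rot: [-1.57, 0.044, -0.051]
force: [-0.1, -0.5, 0.2]
finger_gap: 0.313
clock: 8.97
eef_pos: [414.6, -61.8, 102.0]
eef_rot: [-1.57, 0.042, -0.052]
force: [1.6, -0.4, -7.0]
finger_gap: 0.13
t8.97 pos [414.6 -61.8 102. ] y [ 0.007  0.    -1.   ] z [0.06  0.998 0.001] F [ 1.6 -0.4 -7. ] gap 0.13
  d [  -3.1    4.8 -233.9] ang [-0.05 -0.11  0.39]
```

```bash
python3 -m crank '[{"delta_pos":[0,0,-10],"angular":[0,0,0],"jaw":1},{"delta_pos":[0,0,-20],"angular":[0,0,0],"jaw":1},{"delta_pos":[0,0,-25],"angular":[0,0,0],"jaw":1},{"delta_pos":[0,0,-25],"angular":[0,0,0],"jaw":1},{"delta_pos":[0,0,-20],"angular":[0,0,0],"jaw":1}]'
python3 -c "
from h import *
st();to(fx((-19,67.6-235,97)))"
```

```text
clock: 9.38
eef_pos: [409.5, -156.2, 102.0]
eef_rot: [-1.563, 0.033, -0.042]
force: [0.3, 2.8, 2.2]
finger_gap: 0.138
t9.38 pos [ 409.5 -156.2  102. ] y [ 0.006  0.008 -1.   ] z [0.048 0.999 0.008] F [0.3 2.8 2.2] gap 0.138
  d [  -5.4    3.8 -139.2] ang [-0.46  0.58  0.32]
```

```bash
python3 -m crank '[{"delta_pos":[-1,0,-25],"angular":[0,0.5,0],"jaw":1},{"delta_pos":[0,0,-25],"angular":[0,0,0],"jaw":1},{"delta_pos":[0,0,-25],"angular":[0,0,0],"jaw":1},{"delta_pos":[0,0,-25],"angular":[0,0,0],"jaw":1},{"delta_pos":[0,0,-20],"angular":[0,0,0],"jaw":1}]'
python3 -m crank '[{"delta_pos":[0,0,-10],"angular":[0,0,0],"jaw":1},{"delta_pos":[0,0,-8],"angular":[0,0,0],"jaw":1},{"delta_pos":[0,0,-8],"angular":[0,0,0],"jaw":1},{"delta_pos":[0,0,-4],"angular":[0,0,0],"jaw":1}]'
python3 -c "
from h import *
st();to(fx((-19,67.6-235,97)))"
```

```text
clock: 9.8
eef_pos: [403.2, -274.0, 101.7]
eef_rot: [-1.551, 0.035, -0.046]
force: [9.9, 56.6, 25.0]
finger_gap: 0.185
clock: 10.13
eef_pos: [403.5, -270.9, 101.5]
eef_rot: [-1.491, 0.032, -0.024]
force: [-3.0, 2.9, 5.9]
finger_gap: 0.14
t10.13 pos [ 403.5 -270.9  101.5] y [-0.004  0.08  -0.997] z [0.036 0.996 0.079] F [-3.   2.9  5.9] gap 0.14
  d [ -5.1   2.6 -24.6] ang [-4.55  1.24 -0.43]
```

```bash
python3 -c "
from h import *
st();im=read_camera('wrist');cv2.imwrite('pics/w9.png',im)
im=read_camera('scene')
cv2.imwrite('pics/s9.png',cv2.resize(im[70:270,220:420],None,fx=3,fy=3,interpolation=2))"
```

```text
t10.13 pos [ 403.5 -270.9  101.5] y [-0.004  0.08  -0.997] z [0.036 0.996 0.079] F [-3.   2.9  5.9] gap 0.14
```

View pics/w9.png

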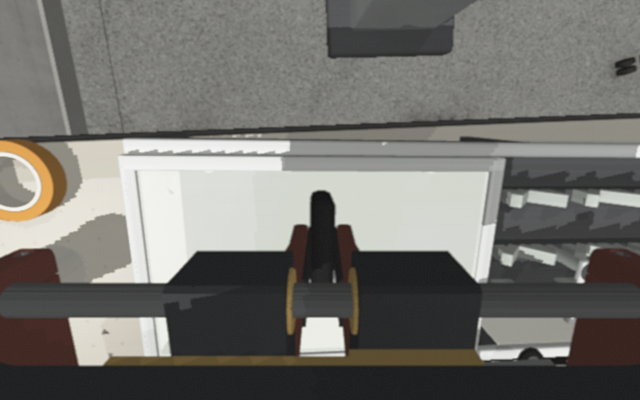

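View pics/s9.png

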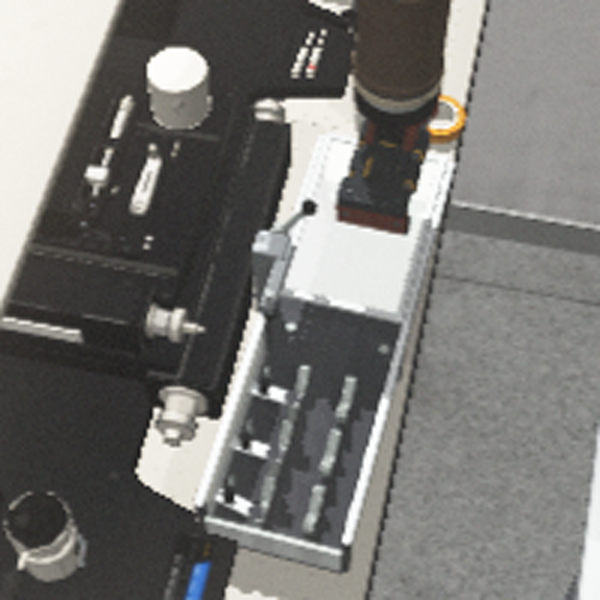

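```bash
python3 -c "
from h import *
st();p=camera_params('wrist')
for uv in [(122,157),(505,160),(134,175),(490,175)]: w=at_z('wrist',uv,90,p);print(uv,w.round(),infix(w).round())
for uv in [(318,140),(455,155),(283,290),(403,318)]: 
  w=at_z('scene',(uv[0]/3+220,uv[1]/3+70),90);print(uv,w.round(),infix(w).round())
w=at_z('scene',(310/3+220,207/3+70),163);print(infix(w).round())
print(infix(at_z('wrist',(62,190),0,p)),infix(at_z('scene',(455/3+220,125/3+70),0)))
"
```

```text
t10.23 pos [ 403.5 -271.   101.4] y [-0.004  0.079 -0.997] z [0.037 0.996 0.079] F [-2.3 14.3 13.5] gap 0.139
(122, 157) [ 354. -371.   90.] [ -58. -246.   90.]
(505, 160) [ 365. -165.   90.] [-59. -39.  90.]
(134, 175) [ 363. -367.   90.] [ -49. -241.   90.]
(490, 175) [ 373. -173.   90.] [-50. -47.  90.]
(318, 140) [ 489. -365.   90.] [  76. -232.   90.]
(455, 155) [ 344. -376.   90.] [ -68. -251.   90.]
(283, 290) [ 484. -173.   90.] [ 60. -41.  90.]
(403, 318) [ 362. -166.   90.] [-62. -41.  90.]
[ 48. -94. 163.]
[ -20.69171975 -340.4360362     0.        ] [ -52.14298379 -365.75081452    0.        ]
```

```bash
python3 -m crank '[{"delta_pos":[0,0,0],"angular":[0,0,0],"jaw":0.5},{"delta_pos":[0,0,0],"angular":[0,0,0],"jaw":0.5},{"delta_pos":[0,0,0],"angular":[0,0,0],"jaw":0.5},{"delta_pos":[0,-15,0],"angular":[-2,0,0],"jaw":0.5},{"delta_pos":[0,-20,0],"angular":[-2,0,0],"jaw":0.5}]'
python3 -m crank '[{"delta_pos":[0,-40,0],"angular":[0,1,0],"jaw":0.5},{"delta_pos":[0,-40,0],"angular":[0,0,0],"jaw":0.5},{"delta_pos":[-10,-40,0],"angular":[0,0,0],"jaw":0.5},{"delta_pos":[-10,-20,20],"angular":[0,0,0],"jaw":0.3},{"delta_pos":[-5,0,41],"angular":[0,0,0],"jaw":0}]'
python3 -c "
from h import *
st();im=read_camera('wrist');cv2.imwrite('pics/w10.png',im)"
```

```text
clock: 10.65
eef_pos: [401.7, -272.8, 134.4]
eef_rot: [-1.56, 0.039, -0.021]
force: [0.2, -0.1, -0.4]
finger_gap: 0.479
clock: 11.07
eef_pos: [381.1, -218.3, 282.5]
eef_rot: [-1.569, 0.062, -0.044]
force: [2.1, 0.6, -0.8]
finger_gap: 0.614
t11.07 pos [ 381.1 -218.3  282.5] y [-0.012  0.001 -1.   ] z [0.068 0.998 0.001] F [ 2.1  0.6 -0.8] gap 0.614
```

View pics/w10.png

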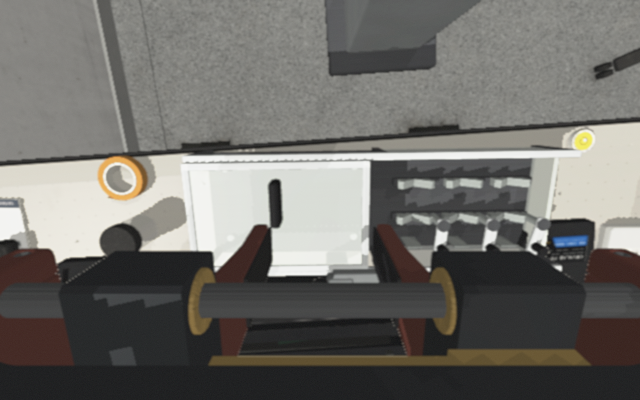

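```bash
python3 -m crank '[{"delta_pos":[5,0,41],"angular":[0,0,0],"jaw":0},{"delta_pos":[5,0,41],"angular":[0,0,0],"jaw":0},{"delta_pos":[5,0,41],"angular":[0,0,0],"jaw":0},{"delta_pos":[0,0,41],"angular":[0,0,0],"jaw":0},{"delta_pos":[0,0,41],"angular":[0,0,0],"jaw":0}]' >/dev/null
python3 -c "
from h import *
st();im=read_camera('wrist');cv2.imwrite('pics/w11.png',im)"
 python3 -m crank '[{"delta_pos":[0,0,41],"angular":[0,0,0],"jaw":0},{"delta_pos":[0,0,41],"angular":[0,0,0],"jaw":0},{"delta_pos":[0,0,41],"angular":[0,0,0],"jaw":0},{"delta_pos":[0,0,41],"angular":[0,0,0],"jaw":0},{"delta_pos":[0,0,20],"angular":[0,0,0],"jaw":0}]'
 python3 -m crank '[{"delta_pos":[0,0,0],"angular":[0,0,0],"jaw":0},{"delta_pos":[0,0,0],"angular":[0,0,0],"jaw":0}]'
python3 -c "
from h import *
s,r=st();p=camera_params('wrist');im=read_camera('wrist');cv2.imwrite('pics/w12.png',im)
for q in landmark_of('wrist','barrel_1')[:4]: print(q['uv'],q['score'],at_z('wrist',q['uv'],12.5,p).round(1))
for i,q in enumerate(trace('wrist','barrel_1')[:4]):
  m=q['mask'].astype(np.uint8); c=max(cv2.findContours(m,0,2)[0],key=cv2.contourArea); print(q['score'],m.sum(),cv2.minAreaRect(c))
"
```

```text
t11.53 pos [408.3  -9.7 283.5] y [-0.005  0.005 -1.   ] z [0.073 0.997 0.005] F [1.2 0.1 0. ] gap 0.995
clock: 12.0
eef_pos: [420.4, 178.0, 283.8]
eef_rot: [-1.562, 0.056, -0.049]
force: [0.3, -0.1, 1.1]
finger_gap: 1.001
clock: 12.17
eef_pos: [420.2, 182.6, 282.5]
eef_rot: [-1.562, 0.051, -0.042]
force: [0.4, -0.7, -0.2]
finger_gap: 1.002
t12.17 pos [420.2 182.6 282.5] y [-0.006  0.009 -1.   ] z [0.059 0.998 0.008] F [ 0.4 -0.7 -0.2] gap 1.002
[362.0, 164.4] 0.82 [419.2 238.8  12.5]
[440.0, 243.3] 0.72 [539.8 347.3  12.5]
[213.3, 238.8] 0.25 [512.6  24.4  12.5]
0.59 1405 ((363.0, 164.5), (75.0, 20.0), 90.0)
0.58 601 ((440.1352844238281, 227.14117431640625), (18.98141860961914, 37.09511184692383), 12.528807640075684)
```

View pics/w11.png

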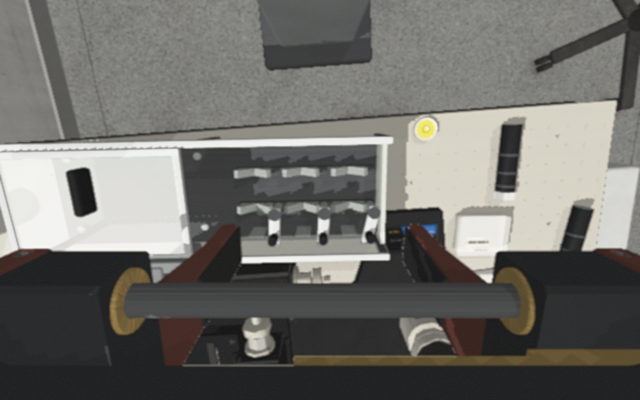

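View pics/w12.png

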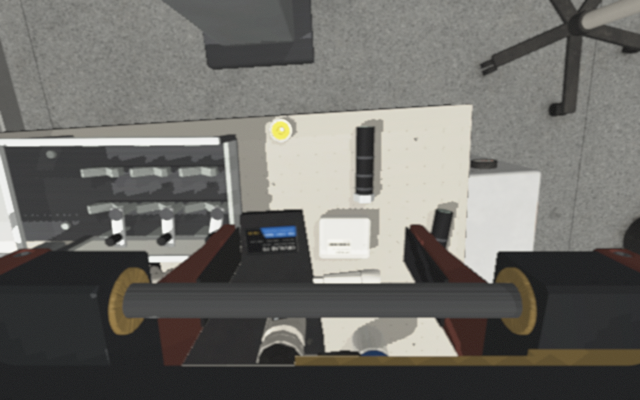

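Run:
```python
from h import *
p=camera_params('wrist')
a=at_z('wrist',(366,126),16,p);b=at_z('wrist',(363,203),16,p);print(a,b,b-a,np.linalg.norm(b-a),(a+b)/2, np.degrees(np.arctan2((b-a)[1],(b-a)[0])))
im=cv2.imread('pics/w11.png'); 
import json
# expected pixel positions of seats in w11 by pose guess skip
im=cv2.imread('pics/w12.png')
for k,y in enumerate((29,91,153)):
    for f,c in [((0,y,42),(0,0,255)),((53,y+29,81),(0,255,0)),((24,y,43),(255,0,0)),((-24,y,43),(255,0,0)),((-70,197,84),(255,0,255)),((78,197,84),(255,0,255))]:
        u=proj('wrist',fx(f),p); cv2.circle(im,tuple(int(v) for v in u.round()),2,c,-1)
cv2.imwrite('pics/w12o.png',cv2.resize(im[110:270,0:400],None,fx=2,fy=2,interpolation=cv2.INTER_CUBIC))
```

```text
[369.37987789 243.50346662  16.        ] [472.7421936  236.21160208  16.        ] [103.36231571  -7.29186454   0.        ] 103.61920476904356 [421.06103574 239.85753435  16.        ] -4.035339454111034
```

View pics/w12o.png

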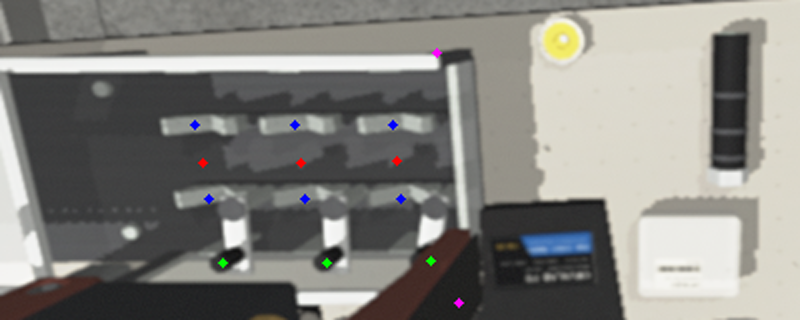

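```bash
python3 -c "
from h import *
to((420,239.5,90))"; python3 -m crank '[{"delta_pos":[0,35,20],"angular":[0,0,0],"jaw":0.3},{"delta_pos":[0,40,20],"angular":[0,0,0],"jaw":0.3},{"delta_pos":[-3,40,15],"angular":[0,0,0],"jaw":0.3},{"delta_pos":[0,40,0],"angular":[0,0,0],"jaw":0.3},{"delta_pos":[0,35,0],"angular":[0,0,0],"jaw":0.3}]'
 python3 -m crank '[{"delta_pos":[0,0,0],"angular":[0,0,0],"jaw":0.3},{"delta_pos":[0,0,0],"angular":[0,0,0],"jaw":0.3}]'
python3 -c "
from h import *
s,r=st();p=camera_params('wrist');im=read_camera('wrist');cv2.imwrite('pics/w13.png',im)
for q in landmark_of('wrist','barrel_1')[:4]: print(q['uv'],q['score'],at_z('wrist',q['uv'],12.5,p).round(1))
to((420,239.5,3))
"
```

```text
d [ -3.  193.4  57. ] ang [-0.48 -0.28 -0.33]
clock: 12.73
eef_pos: [431.3, 234.4, 97.8]
eef_rot: [-1.55, 0.049, -0.074]
force: [0.8, -0.3, -0.1]
finger_gap: 0.706
clock: 12.9
eef_pos: [428.4, 229.4, 92.3]
eef_rot: [-1.557, 0.058, -0.07]
force: [0.8, 1.0, -0.4]
finger_gap: 0.7
t12.90 pos [428.4 229.4  92.3] y [ 0.008  0.012 -1.   ] z [0.082 0.997 0.013] F [ 0.8  1.  -0.4] gap 0.7
[335.4, 193.3] 0.82 [421.5 241.3  12.5]
  d [-10.6  90.7   7.3] ang [-0.83 -1.36  0.51]
```

View pics/w13.png

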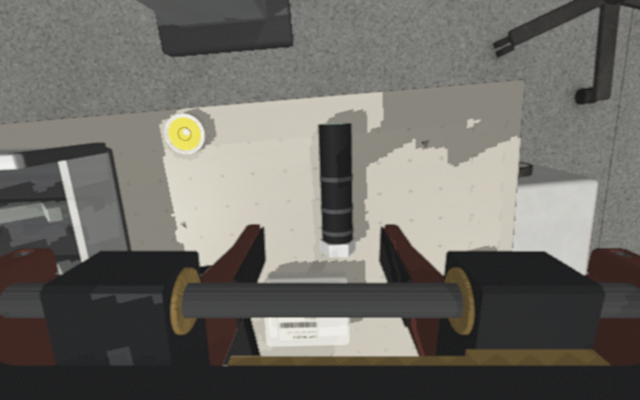

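```bash
python3 -m crank '[{"delta_pos":[-6,30,5],"angular":[-0.8,-0.6,0.5],"jaw":0.3},{"delta_pos":[-4,30,3],"angular":[0,0,0],"jaw":0.3},{"delta_pos":[0,22,0],"angular":[0,0,0],"jaw":0.3},{"delta_pos":[0,5,0],"angular":[0,0,0],"jaw":0.3}]'
python3 -c "
from h import *
s,r=st();to((421,240.7,3));cv2.imwrite('pics/w14.png',read_camera('wrist'))
"
```

```text
clock: 13.33
eef_pos: [430.2, 242.9, 16.6]
eef_rot: [-1.557, 0.045, -0.074]
force: [0.0, 0.2, 0.4]
finger_gap: 0.7
t13.33 pos [430.2 242.9  16.6] y [ 0.02   0.013 -1.   ] z [0.076 0.997 0.014] F [0.  0.2 0.4] gap 0.7
  d [-9.3 13.4 -3.1] ang [-0.8  -1.02  1.07]
```

View pics/w14.png

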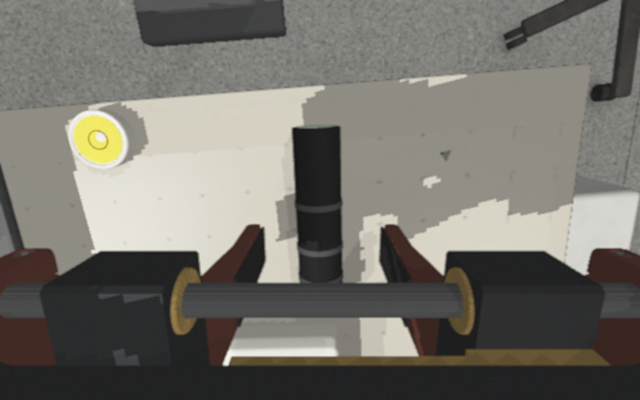

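```bash
python3 -m crank '[{"delta_pos":[-8,5,-3],"angular":[-0.8,-0.5,1],"jaw":0.3},{"delta_pos":[-2,6,0],"angular":[0,0,0],"jaw":0.3},{"delta_pos":[0,0,0],"angular":[0,0,0],"jaw":0.6}]'
python3 -c "
from h import *
s,r=st();to((421,240.7,3));p=camera_params('wrist');cv2.imwrite('pics/w15.png',read_camera('wrist'))
"
```

```text
clock: 13.63
eef_pos: [423.1, 241.7, 10.4]
eef_rot: [-1.567, 0.049, -0.058]
force: [-0.1, -0.1, -0.0]
finger_gap: 0.655
t13.63 pos [423.1 241.7  10.4] y [ 0.006  0.003 -1.   ] z [0.068 0.998 0.003] F [-0.1 -0.1 -0. ] gap 0.655
  d [-2.1  7.4 -1.2] ang [-0.18 -0.59  0.32]
```

View pics/w15.png

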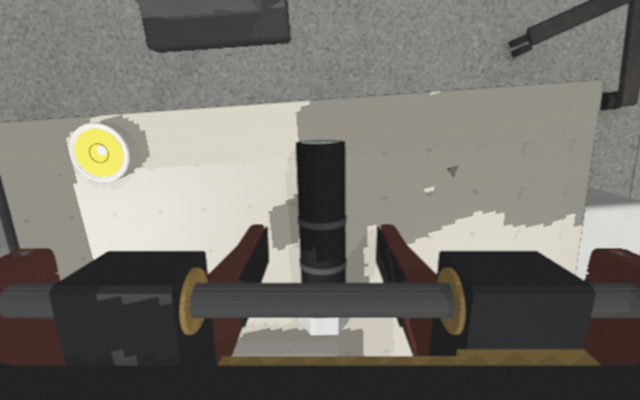

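```bash
python3 -c "
from h import *
a=at_z('wrist',(321,141),22);b=at_z('wrist',(323,334),22);print(a,b,(a+b)/2)
";python3 -m crank '[{"delta_pos":[-1,6,-1],"angular":[0,0,0],"jaw":0.8},{"delta_pos":[0,2,0],"angular":[0,0,0],"jaw":1},{"delta_pos":[0,0,0],"angular":[0,0,0],"jaw":1},{"delta_pos":[0,0,0],"angular":[0,0,0],"jaw":1},{"delta_pos":[0,0,0],"angular":[0,0,0],"jaw":1}]'
python3 -c "
from h import *
s,r=st()
"
```

```text
[368.50762315 245.18057421  22.        ] [471.50882543 239.11341192  22.        ] [420.00822429 242.14699306  22.        ]
clock: 14.1
eef_pos: [423.9, 241.6, 4.4]
eef_rot: [-1.564, 0.046, -0.061]
force: [-0.7, -0.6, -1.0]
finger_gap: 0.277
t14.10 pos [423.9 241.6   4.4] y [ 0.01   0.005 -1.   ] z [0.069 0.998 0.006] F [-0.7 -0.6 -1. ] gap 0.277
```

```bash
python3 -m crank '[{"delta_pos":[0,-20,0],"angular":[0,0,0],"jaw":1},{"delta_pos":[0,-40,0],"angular":[0,0,0],"jaw":1},{"delta_pos":[0,-40,0],"angular":[0,0,0],"jaw":1},{"delta_pos":[0,-40,-20],"angular":[0,0,0],"jaw":1},{"delta_pos":[0,-20,-40],"angular":[0,0,0],"jaw":1}]'
python3 -c "
from h import *
s,r=st();cv2.imwrite('pics/w16.png',read_camera('wrist'));to(fx((3.5,153,130)))
"
```

```text
clock: 14.52
eef_pos: [415.5, 187.4, 161.2]
eef_rot: [-1.57, 0.047, -0.047]
force: [2.5, 0.1, 0.2]
finger_gap: 0.278
t14.52 pos [415.5 187.4 161.2] y [ 0.     0.001 -1.   ] z [0.06  0.998 0.001] F [2.5 0.1 0.2] gap 0.278
  d [  32.9   33.5 -152.7] ang [ 0.12 -0.52  0.09]
```

View pics/w16.png

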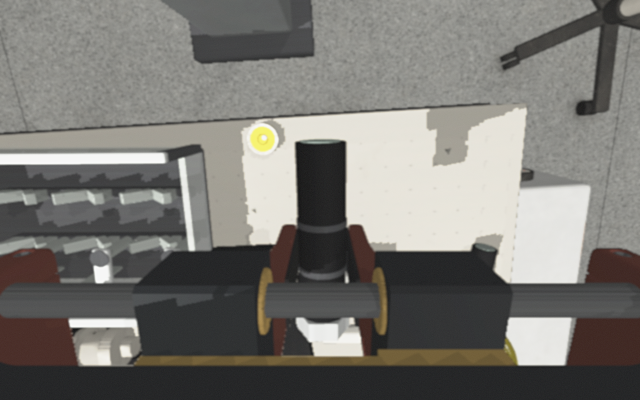

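```bash
python3 -m crank '[{"delta_pos":[8,0,-35],"angular":[0,0,0],"jaw":1},{"delta_pos":[8,0,-35],"angular":[0,0,0],"jaw":1},{"delta_pos":[8,5,-35],"angular":[0,0,0],"jaw":1},{"delta_pos":[8,10,-30],"angular":[0,0,0],"jaw":1},{"delta_pos":[0,10,-15],"angular":[0,0,0],"jaw":1}]'
python3 -m crank '[{"delta_pos":[0,0,0],"angular":[0,0,0],"jaw":1},{"delta_pos":[0,0,0],"angular":[0,0,0],"jaw":1}]'
python3 -c "
from h import *
s,r=st();p=camera_params('wrist');im=read_camera('wrist');cv2.imwrite('pics/w17.png',im);to(fx((3.5,153,33.5)))
for q in landmark_of('wrist','seat_1')[:4]: w=at_z('wrist',q['uv'],42,p); print(q['uv'],q['score'],infix(w).round(1))
for y in (29,91,153):
    for f,c in [((0,y,42),(0,0,255)),((24,y,43),(255,0,0)),((-24,y,43),(255,0,0)),((-59,y,45),(0,255,0)),((-70,197,84),(255,0,255)),((24,y+29,63),(0,255,255))]:
        u=proj('wrist',fx(f),p); cv2.circle(im,tuple(int(v) for v in u.round()),2,c,-1)
cv2.imwrite('pics/w17o.png',cv2.resize(im[90:290,60:460],None,fx=2,fy=2,interpolation=cv2.INTER_CUBIC))
"
```

```text
clock: 14.98
eef_pos: [441.0, 22.6, 143.0]
eef_rot: [-1.567, 0.039, -0.061]
force: [0.6, 0.3, -0.6]
finger_gap: 0.279
clock: 15.15
eef_pos: [439.4, 18.1, 141.3]
eef_rot: [-1.568, 0.048, -0.065]
force: [-0.6, 0.5, -0.5]
finger_gap: 0.273
t15.15 pos [439.4  18.1 141.3] y [ 0.011  0.001 -1.   ] z [0.072 0.997 0.002] F [-0.6  0.5 -0.5] gap 0.273
  d [ -2.1 107.7   4.9] ang [-0.11 -0.76  0.59]
[257.1, 196.1] 0.88 [ 3.6 93.7 42. ]
[177.3, 197.3] 0.78 [ 3.6 27.1 42. ]
```

View pics/w17o.png

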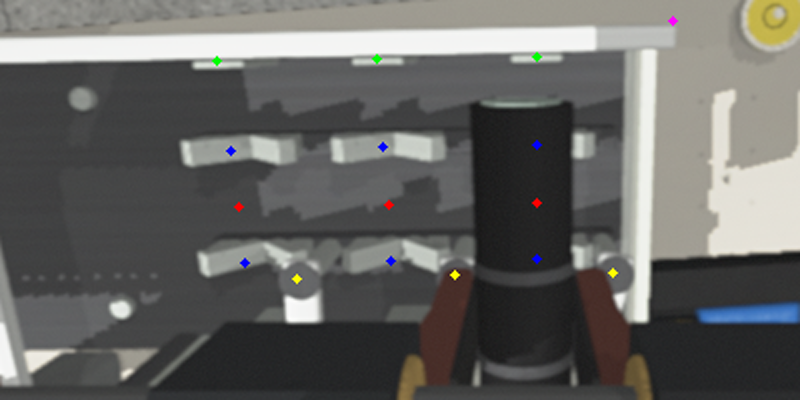

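```bash
python3 -m crank '[{"delta_pos":[-1,25,5],"angular":[0,-0.7,0.6],"jaw":1},{"delta_pos":[0,25,1],"angular":[0,0,0],"jaw":1},{"delta_pos":[0,15,0],"angular":[0,0,0],"jaw":1},{"delta_pos":[0,0,0],"angular":[0,0,0],"jaw":1},{"delta_pos":[0,0,0],"angular":[0,0,0],"jaw":1}]'
python3 -c "
from h import *
s,r=st();p=camera_params('wrist');im=read_camera('wrist');cv2.imwrite('pics/w18.png',im);to(fx((4.5,154,34)))"
```

```text
clock: 15.67
eef_pos: [441.6, 33.6, 76.9]
eef_rot: [-1.565, 0.033, -0.04]
force: [0.0, 0.4, 1.8]
finger_gap: 0.278
t15.67 pos [441.6  33.6  76.9] y [ 0.005  0.006 -1.   ] z [0.047 0.999 0.006] F [0.  0.4 1.8] gap 0.278
  d [-1.7 43.1 -9.5] ang [-0.36  0.66  0.28]
```

View pics/w18.png

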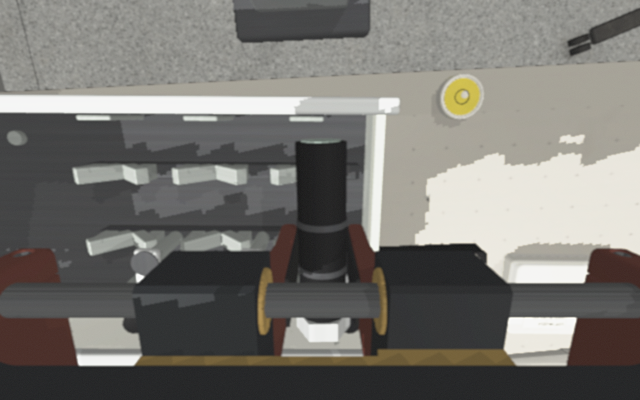

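```bash
python3 -m crank '[{"delta_pos":[-1,0,-9],"angular":[-0.3,0.6,0.3],"jaw":1},{"delta_pos":[0,10,0],"angular":[0,0,0],"jaw":1},{"delta_pos":[0,10,-1],"angular":[0,0,0],"jaw":1},{"delta_pos":[0,0,0],"angular":[0,0,0],"jaw":1}]'
python3 -c "
from h import *
s,r=st();to(fx((4.5,154,34)))"
```

```text
clock: 16.05
eef_pos: [442.8, 24.6, 58.9]
eef_rot: [-1.568, 0.039, -0.049]
force: [-0.3, 0.5, -1.0]
finger_gap: 0.279
t16.05 pos [442.8  24.6  58.9] y [ 0.006  0.002 -1.   ] z [0.056 0.998 0.003] F [-0.3  0.5 -1. ] gap 0.279
  d [-3.3 24.9 -0.4] ang [-0.16  0.12  0.34]
```

```bash
python3 -m crank '[{"delta_pos":[-3,8,0],"angular":[0,0,0.3],"jaw":1},{"delta_pos":[0,8,0],"angular":[0,0,0],"jaw":1},{"delta_pos":[0,6,0],"angular":[0,0,0],"jaw":1},{"delta_pos":[0,0,0],"angular":[0,0,0],"jaw":1}]'
python3 -c "
from h import *
s,r=st();to(fx((4.5,154,34)));cv2.imwrite('pics/w19.png',read_camera('wrist'))"
```

```text
clock: 16.38
eef_pos: [439.9, 24.7, 34.6]
eef_rot: [-1.567, 0.044, -0.045]
force: [-1.0, -0.0, -1.5]
finger_gap: 0.279
t16.38 pos [439.9  24.7  34.6] y [ 0.001  0.003 -1.   ] z [0.057 0.998 0.003] F [-1.  -0.  -1.5] gap 0.279
  d [-0.2  0.6 -0.2] ang [-0.18  0.08  0.04]
```

View pics/w19.png

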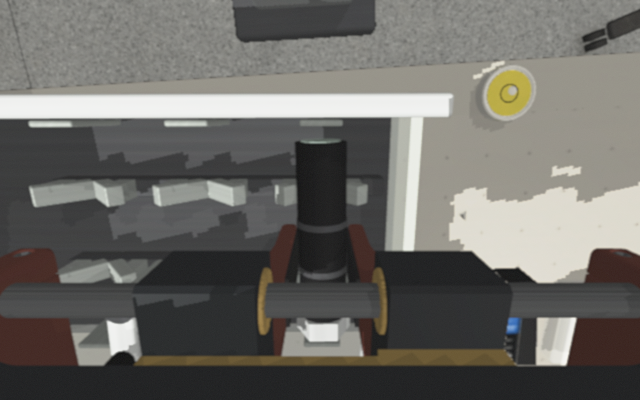

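```bash
python3 -m crank '[{"delta_pos":[0,1,0],"angular":[0,0,0],"jaw":1},{"delta_pos":[0,0,0],"angular":[0,0,0],"jaw":0.5},{"delta_pos":[0,0,0],"angular":[0,0,0],"jaw":0.5},{"delta_pos":[0,0,0],"angular":[0,0,0],"jaw":0.5}]'
python3 -m crank '[{"delta_pos":[0,-20,0],"angular":[0,0,0],"jaw":0.5},{"delta_pos":[0,-40,0],"angular":[0,0,0],"jaw":0.5},{"delta_pos":[0,-40,0],"angular":[0,0,0],"jaw":0.5},{"delta_pos":[-10,-20,0],"angular":[0,0,0],"jaw":0.5},{"delta_pos":[-20,0,0],"angular":[0,0,0],"jaw":0.5}]'
python3 -c "
from h import *
s,r=st();p=camera_params('wrist');im=read_camera('wrist');cv2.imwrite('pics/w20.png',im)
for q in landmark_of('wrist','strap_1_knob')[:4]: w=at_z('wrist',q['uv'],72,p); print(q['uv'],q['score'],infix(w).round(1))
for q in landmark_of('wrist','barrel_1')[:4]: w=at_z('wrist',q['uv'],42,p); print(q['uv'],q['score'],infix(w).round(1))
"
```

```text
clock: 16.77
eef_pos: [439.6, 24.1, 34.0]
eef_rot: [-1.568, 0.045, -0.045]
force: [0.5, -0.4, -1.1]
finger_gap: 0.465
clock: 17.18
eef_pos: [411.7, 25.9, 159.0]
eef_rot: [-1.568, 0.045, -0.045]
force: [0.7, 0.1, 0.6]
finger_gap: 0.496
t17.18 pos [411.7  25.9 159. ] y [ 0.     0.002 -1.   ] z [0.058 0.998 0.002] F [0.7 0.1 0.6] gap 0.496
```

View pics/w20.png

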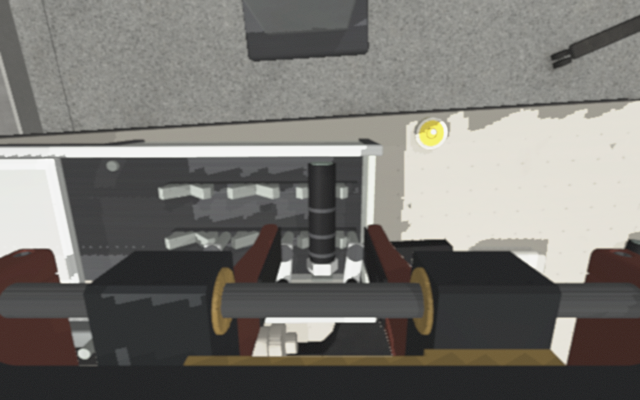

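```bash
python3 -c "
from h import *
st();to(fx((54,182.5,100)))"
python3 -m crank '[{"delta_pos":[25,0,15],"angular":[0,0,0],"jaw":0.65},{"delta_pos":[25,15,13],"angular":[0,0,0],"jaw":0.65},{"delta_pos":[17,20,0],"angular":[0,0,0],"jaw":0.65},{"delta_pos":[0,20,0],"angular":[0,0,0],"jaw":0.65},{"delta_pos":[0,0,0],"angular":[0,0,0],"jaw":0.65}]'
python3 -c "
from h import *
st();to(fx((54,182.5,68)));cv2.imwrite('pics/w21.png',read_camera('wrist'));cv2.imwrite('pics/s21.png',cv2.resize(read_camera('scene')[90:290,220:420],None,fx=3,fy=3,interpolation=2))"
```

```text
t17.33 pos [408.1  25.7 155.6] y [-0.006  0.001 -1.   ] z [0.056 0.998 0.001] F [ 1.8 -1.1 -0.1] gap 0.499
  d [81.4 55.2 28.9] ang [-0.05  0.09 -0.33]
clock: 17.75
eef_pos: [482.7, 51.9, 96.7]
eef_rot: [-1.568, 0.045, -0.042]
force: [-1.4, -0.6, 0.3]
finger_gap: 0.352
t17.75 pos [482.7  51.9  96.7] y [-0.002  0.003 -1.   ] z [0.055 0.998 0.003] F [-1.4 -0.6  0.3] gap 0.352
  d [ 8.2 28.7 -1.5] ang [-0.16  0.17 -0.11]
```

View pics/w21.png

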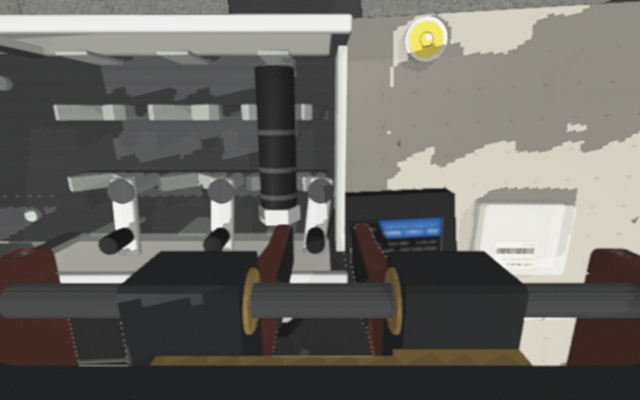

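View pics/s21.png

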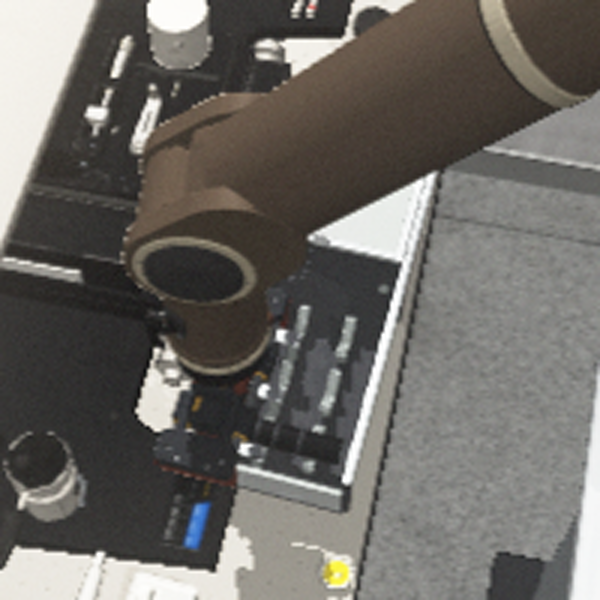

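```bash
python3 -c "
from h import *
p=camera_params('wrist');st()
for uv,z in [((317,236),81),((317,239),72),((213,243),81),((106,245),81),((320,190),63),((221,190),63),((121,190),63)]: print(uv,infix(at_z('wrist',uv,z,p)).round(1))
for q in landmark_of('wrist','strap_1_knob')[:4]: w=at_z('wrist',q['uv'],72,p); print(q['uv'],q['score'],infix(w).round(1))
for q in trace('wrist','strap_1_knob')[:4]: w=at_z('wrist',q['uv'],72,p); print(q['uv'],q['score'],infix(w).round(1),q['mask'].sum())
"
```

```text
t17.85 pos [483.4  51.7  99.5] y [ 0.001  0.003 -1.   ] z [0.056 0.998 0.003] F [0.  0.4 0.2] gap 0.351
(317, 236) [ 49.7 180.8  81. ]
(317, 239) [ 55.2 180.7  72. ]
(213, 243) [ 54.2 118.6  81. ]
(106, 245) [55.5 54.6 81. ]
(320, 190) [ 25.8 182.5  63. ]
(221, 190) [ 25.9 120.1  63. ]
(121, 190) [25.9 57.2 63. ]
[117.9, 237.3] 0.86 [54.1 56.4 72. ]
[125.5, 221.1] 0.56 [43.5 62.7 72. ] 2326
```

```bash
sed -i 's/O=np.array(\[426.2,-129,0\])/O=np.array([427.5,-128.8,0])/' h.py; python3 -c "
from h import *
to(fx((53,182,68)))"
python3 -m crank '[{"delta_pos":[5,8,-1],"angular":[0,0,0],"jaw":0.65},{"delta_pos":[0,10,0],"angular":[0,0,0],"jaw":0.65},{"delta_pos":[0,8,0],"angular":[0,0,0],"jaw":0.65},{"delta_pos":[0,2,0],"angular":[0,0,0],"jaw":0.65},{"delta_pos":[0,0,0],"angular":[0,0,0],"jaw":0.65}]'
python3 -c "
from h import *
st();to(fx((53,182,68)))"
```

```text
d [ 7.2 33.1 -1.6] ang [-0.26  0.11  0.18]
clock: 18.37
eef_pos: [490.5, 50.3, 73.7]
eef_rot: [-1.564, 0.037, -0.051]
force: [0.3, 0.1, 0.4]
finger_gap: 0.344
t18.37 pos [490.5  50.3  73.7] y [ 0.009  0.006 -1.   ] z [0.057 0.998 0.007] F [0.3 0.1 0.4] gap 0.344
  d [ 0.5  5.7 -0.5] ang [-0.37  0.08  0.5 ]
```

```bash
python3 -m crank '[{"delta_pos":[0,5,0],"angular":[-0.3,0,0.5],"jaw":0.7},{"delta_pos":[0,0,0],"angular":[0,0,0],"jaw":1},{"delta_pos":[0,0,0],"angular":[0,0,0],"jaw":1},{"delta_pos":[0,0,0],"angular":[0,0,0],"jaw":1},{"delta_pos":[0,0,0],"angular":[0,0,0],"jaw":1}]'
python3 -c "
from h import *
st();to(fx((53,182,68)))"
```

```text
clock: 18.78
eef_pos: [490.5, 50.0, 68.2]
eef_rot: [-1.57, 0.045, -0.044]
force: [0.2, 0.1, -1.5]
finger_gap: 0.121
t18.78 pos [490.5  50.   68.2] y [-0.001  0.    -1.   ] z [0.057 0.998 0.   ] F [ 0.2  0.1 -1.5] gap 0.121
  d [ 0.5  0.2 -0.2] ang [-0.02  0.07 -0.06]
```

```bash
python3 -m crank '[{"delta_pos":[-1.5,0,-9],"angular":[0,0,0],"jaw":1},{"delta_pos":[-4,0,-8],"angular":[0,0,0],"jaw":1},{"delta_pos":[-6.5,0,-6.5],"angular":[0,0,0],"jaw":1},{"delta_pos":[-8,0,-4],"angular":[0,0,0],"jaw":1}]'
python3 -c "
from h import *
s,r=st();print(infix(s['eef_pos']));to(fx((24,153,68)))"
```

```text
clock: 19.12
eef_pos: [478.6, 29.8, 68.8]
eef_rot: [-1.562, 0.027, -0.056]
force: [12.4, -3.5, -14.4]
finger_gap: 0.123
t19.12 pos [478.6  29.8  68.8] y [ 0.019  0.008 -1.   ] z [0.053 0.999 0.009] F [ 12.4  -3.5 -14.4] gap 0.123
[ 41.8046183  161.25422979  68.81165077]
  d [-17.9   0.4  -8.2] ang [-0.51  0.31  1.04]
```

```bash
python3 -m crank '[{"delta_pos":[-7,0,-5],"angular":[0,0,0],"jaw":1},{"delta_pos":[-8,0,-4],"angular":[0,0,0],"jaw":1},{"delta_pos":[-9,0,-2],"angular":[0,0,0],"jaw":1},{"delta_pos":[-9,0,0],"angular":[0,0,0],"jaw":1}]'
python3 -c "
from h import *
s,r=st();print(infix(s['eef_pos']));to(fx((24,153,68)))"
```

```text
clock: 19.45
eef_pos: [454.1, 23.8, 69.1]
eef_rot: [-1.556, 0.01, -0.071]
force: [24.5, -4.2, -24.3]
finger_gap: 0.125
t19.45 pos [454.1  23.8  69.1] y [ 0.039  0.013 -0.999] z [0.051 0.999 0.015] F [ 24.5  -4.2 -24.3] gap 0.125
[ 17.66778532 153.85456003  69.09497682]
  d [ 6.3  1.3 -0.9] ang [-0.88  0.36  2.21]
```

```bash
python3 -m crank '[{"delta_pos":[0,0,0],"angular":[0,0,0],"jaw":0.6},{"delta_pos":[0,0,0],"angular":[0,0,0],"jaw":0.6},{"delta_pos":[0,0,0],"angular":[0,0,0],"jaw":0.6},{"delta_pos":[0,-20,0],"angular":[0,0,0],"jaw":0.6},{"delta_pos":[0,-30,0],"angular":[-0.9,0,2],"jaw":0.6}]'
python3 -m crank '[{"delta_pos":[0,-30,0],"angular":[0,0,0],"jaw":0.5},{"delta_pos":[-10,-20,0],"angular":[0,0,0],"jaw":0.5},{"delta_pos":[-20,0,0],"angular":[0,0,0],"jaw":0.5}]'
python3 -c "
from h import *
s,r=st();cv2.imwrite('pics/w22.png',read_camera('wrist'))"
```

```text
clock: 19.87
eef_pos: [447.3, 21.6, 116.6]
eef_rot: [-1.573, 0.045, -0.038]
force: [-1.0, -0.8, -1.6]
finger_gap: 0.395
clock: 20.12
eef_pos: [421.6, 23.5, 173.2]
eef_rot: [-1.573, 0.043, -0.041]
force: [0.3, 0.8, 0.4]
finger_gap: 0.499
t20.12 pos [421.6  23.5 173.2] y [-0.002 -0.003 -1.   ] z [ 0.053  0.999 -0.003] F [0.3 0.8 0.4] gap 0.499
```

View pics/w22.png

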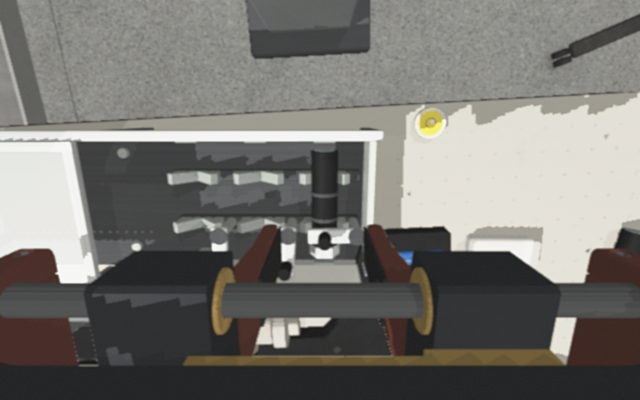

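```bash
python3 -m crank '[{"delta_pos":[0,-30,41],"angular":[0,0,0],"jaw":0.3},{"delta_pos":[0,-30,41],"angular":[0,0,0],"jaw":0.3},{"delta_pos":[10,-10,41],"angular":[0,0,0],"jaw":0},{"delta_pos":[15,0,41],"angular":[0,0,0],"jaw":0},{"delta_pos":[20,0,41],"angular":[0,0,0],"jaw":0}]' >/dev/null
 python3 -m crank '[{"delta_pos":[15,0,41],"angular":[0,0,0],"jaw":0},{"delta_pos":[10,0,35],"angular":[0,0,0],"jaw":0},{"delta_pos":[0,0,0],"angular":[0,0,0],"jaw":0},{"delta_pos":[0,0,0],"angular":[0,0,0],"jaw":0}]'
python3 -c "
from h import *
s,r=st();p=camera_params('wrist');im=read_camera('wrist');cv2.imwrite('pics/w23.png',im)
for q in landmark_of('wrist','barrel_1')[:4]: print(q['uv'],q['score'],at_z('wrist',q['uv'],12.5,p).round(1))"
```

```text
clock: 20.92
eef_pos: [496.2, 288.1, 231.9]
eef_rot: [-1.571, 0.055, -0.035]
force: [0.1, -0.4, 0.1]
finger_gap: 1.0
t20.92 pos [496.2 288.1 231.9] y [-0.013 -0.    -1.   ] z [ 0.057  0.998 -0.001] F [ 0.1 -0.4  0.1] gap 1.0
[371.3, 208.6] 0.57 [541.  345.8  12.5]
```

View pics/w23.png

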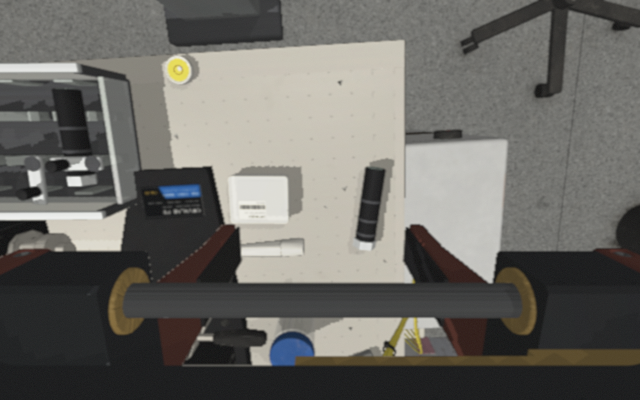

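```bash
python3 -c "
from h import *
p=camera_params('wrist');st()
a=at_z('wrist',(375,167),16,p);b=at_z('wrist',(365.5,250),16,p);print(a,b,np.linalg.norm(b-a),(a+b)/2,np.degrees(np.arctan2(*(b-a)[[1,0]])))
for z in (0,100,200,300,400): print(z,at_z('top',(197,121),z).round(),at_z('scene',(73,233),z).round(),at_z('scene',(203,258),z).round())
"
```

```text
t21.02 pos [495.7 287.1 232.2] y [-0.013 -0.    -1.   ] z [ 0.058  0.998 -0.001] F [-0.3  0.2 -0.3] gap 1.002
[488.93648126 349.95109343  16.        ] [593.18626414 335.88946396  16.        ] 105.19385273293148 [541.0613727 342.9202787  16.       ] -7.681921270992618
0 [774. 364.   0.] [1151.  151.    0.] [744. 143.   0.]
100 [738. 337. 100.] [1080.  181.  100.] [708. 174. 100.]
200 [702. 310. 200.] [1009.  211.  200.] [671. 204. 200.]
300 [667. 284. 300.] [939. 240. 300.] [635. 234. 300.]
400 [631. 257. 400.] [868. 270. 400.] [599. 265. 400.]
```

```bash
python3 -m crank '[{"delta_pos":[15,30,20],"angular":[0,2.2,0],"jaw":0.3},{"delta_pos":[15,30,20],"angular":[0,2.2,0],"jaw":0.3},{"delta_pos":[8,30,18],"angular":[0,0,0],"jaw":0.3},{"delta_pos":[0,30,0],"angular":[0,0,0],"jaw":0.3},{"delta_pos":[0,10,0],"angular":[0,0,0],"jaw":0.3}]'
 python3 -m crank '[{"delta_pos":[0,0,0],"angular":[0,0,0],"jaw":0.3},{"delta_pos":[0,0,0],"angular":[0,0,0],"jaw":0.3}]'
python3 -c "
from h import *
s,r=st();p=camera_params('wrist');im=read_camera('wrist');cv2.imwrite('pics/w24.png',im);to((541,343,3))
for q in landmark_of('wrist','barrel_1')[:4]: print(q['uv'],q['score'],at_z('wrist',q['uv'],12.5,p).round(1))"
```

```text
clock: 21.43
eef_pos: [542.9, 336.2, 103.6]
eef_rot: [-1.565, 0.12, -0.113]
force: [0.0, -1.1, -0.7]
finger_gap: 0.708
clock: 21.6
eef_pos: [541.7, 332.6, 101.7]
eef_rot: [-1.569, 0.125, -0.112]
force: [0.3, -0.7, 0.6]
finger_gap: 0.697
t21.60 pos [541.7 332.6 101.7] y [-0.008 -0.001 -1.   ] z [ 0.15   0.989 -0.002] F [ 0.3 -0.7  0.6] gap 0.697
  d [-1.8 99.2 10.4] ang [ 0.07 -5.31 -0.43]
[335.7, 200.9] 0.92 [542.7 343.4  12.5]
```

View pics/w24.png

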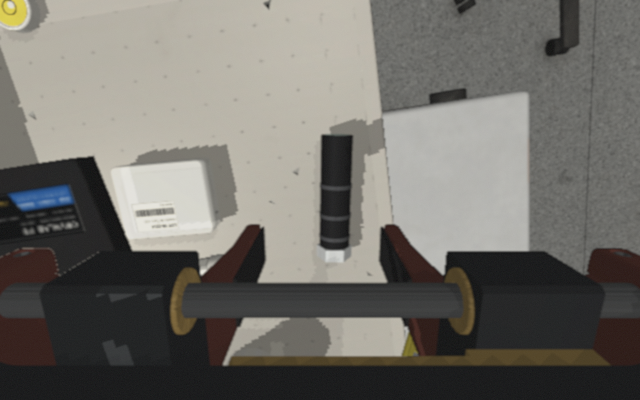

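```bash
python3 -m crank '[{"delta_pos":[-2,25,6],"angular":[0,-0.3,0],"jaw":0.3},{"delta_pos":[0,25,2],"angular":[0,0,0],"jaw":0.3},{"delta_pos":[0,25,0],"angular":[0,0,0],"jaw":0.3},{"delta_pos":[0,5,0],"angular":[0,0,0],"jaw":0.3},{"delta_pos":[0,0,0],"angular":[0,0,0],"jaw":0.3}]'
python3 -c "
from h import *
s,r=st();p=camera_params('wrist');im=read_camera('wrist');cv2.imwrite('pics/w25.png',im);to((541.5,343,3))
for q in landmark_of('wrist','barrel_1')[:1]: print(q['uv'],q['score'],at_z('wrist',q['uv'],12.5,p).round(1))"
```

```text
clock: 22.12
eef_pos: [548.2, 344.0, 34.0]
eef_rot: [-1.555, 0.109, -0.123]
force: [-0.3, -0.1, -0.0]
finger_gap: 0.696
t22.12 pos [548.2 344.   34. ] y [ 0.01   0.012 -1.   ] z [0.147 0.989 0.013] F [-0.3 -0.1 -0. ] gap 0.696
  d [-6.8 31.4 -2.4] ang [-0.75 -5.14  0.5 ]
[322.0, 217.1] 0.85 [540.6 345.4  12.5]
```

View pics/w25.png

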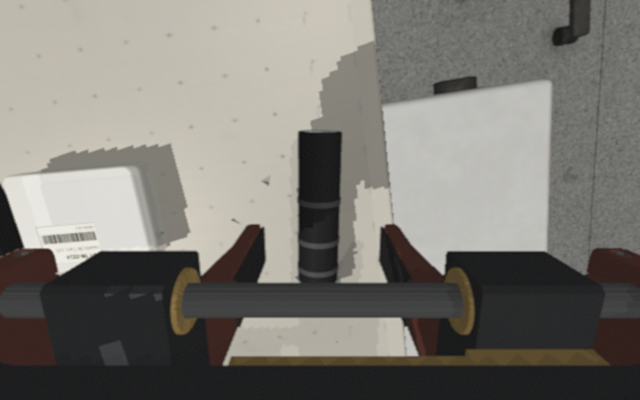

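```bash
python3 -m crank '[{"delta_pos":[-6,10,-1],"angular":[-0.7,0,0.5],"jaw":0.3},{"delta_pos":[-1,12,0],"angular":[0,0,0],"jaw":0.4},{"delta_pos":[0,5,0],"angular":[0,0,0],"jaw":0.4},{"delta_pos":[0,0,0],"angular":[0,0,0],"jaw":0.4}]'
python3 -c "
from h import *
s,r=st();p=camera_params('wrist');im=read_camera('wrist');cv2.imwrite('pics/w26.png',im);to((541.5,343,3))"
```

```text
clock: 22.55
eef_pos: [543.6, 346.1, 11.2]
eef_rot: [-1.562, 0.112, -0.12]
force: [-0.4, -0.5, 0.8]
finger_gap: 0.603
t22.55 pos [543.6 346.1  11.2] y [ 0.006  0.005 -1.   ] z [0.148 0.989 0.006] F [-0.4 -0.5  0.8] gap 0.603
  d [-1.8  8.4 -3.4] ang [-0.35 -5.17  0.29]
```

View pics/w26.png

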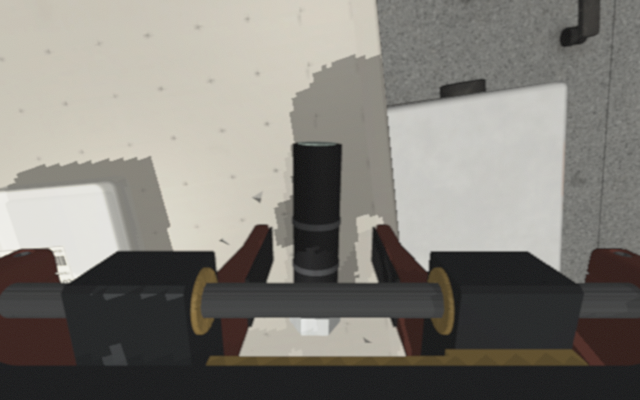

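```bash
python3 -c "
from h import *
a=at_z('wrist',(317.5,143),22);b=at_z('wrist',(317,333),22);print(a,b,(a+b)/2)
";python3 -m crank '[{"delta_pos":[-1,7,-2],"angular":[0,0,0],"jaw":0.7},{"delta_pos":[0,1,0],"angular":[0,0,0],"jaw":1},{"delta_pos":[0,0,0],"angular":[0,0,0],"jaw":1},{"delta_pos":[0,0,0],"angular":[0,0,0],"jaw":1},{"delta_pos":[0,0,0],"angular":[0,0,0],"jaw":1}]'
python3 -c "
from h import *
s,r=st()
"
```

```text
[489.85925214 352.02560161  22.        ] [590.61193938 336.31160077  22.        ] [540.23559576 344.16860119  22.        ]
clock: 23.02
eef_pos: [542.6, 343.9, 2.7]
eef_rot: [-1.562, 0.112, -0.121]
force: [-0.5, -0.1, 0.0]
finger_gap: 0.277
t23.02 pos [542.6 343.9   2.7] y [ 0.006  0.005 -1.   ] z [0.148 0.989 0.006] F [-0.5 -0.1  0. ] gap 0.277
```

```bash
python3 -m crank '[{"delta_pos":[0,-20,0],"angular":[0,0,0],"jaw":1},{"delta_pos":[0,-40,0],"angular":[0,0,0],"jaw":1},{"delta_pos":[0,-41,0],"angular":[0,0,0],"jaw":1},{"delta_pos":[0,-41,-10],"angular":[0,0,0],"jaw":1},{"delta_pos":[-10,-30,-30],"angular":[0,-1,0],"jaw":1}]' >/dev/null
python3 -m crank '[{"delta_pos":[-25,0,-41],"angular":[0,-1.5,0],"jaw":1},{"delta_pos":[-25,0,-41],"angular":[0,-1.5,0],"jaw":1},{"delta_pos":[-25,0,-41],"angular":[0,-1,0],"jaw":1},{"delta_pos":[-10,0,-41],"angular":[0,0,0],"jaw":1},{"delta_pos":[0,0,-41],"angular":[0,0,0],"jaw":1}]'
python3 -c "
from h import *
s,r=st();to(fx((2.4,91.8,140)))
"
```

```text
clock: 23.85
eef_pos: [427.2, 122.7, 177.4]
eef_rot: [-1.561, 0.029, -0.04]
force: [1.0, -0.8, -0.8]
finger_gap: 0.279
t23.85 pos [427.2 122.7 177.4] y [ 0.007  0.009 -1.   ] z [0.044 0.999 0.009] F [ 1.  -0.8 -0.8] gap 0.279
  d [  14.9   36.  -159.9] ang [-0.54  0.78  0.39]
```

```bash
python3 -m crank '[{"delta_pos":[5,0,-38],"angular":[-0.5,0.8,0.4],"jaw":1},{"delta_pos":[5,5,-38],"angular":[0,0,0],"jaw":1},{"delta_pos":[3,10,-38],"angular":[0,0,0],"jaw":1},{"delta_pos":[0,10,-30],"angular":[0,0,0],"jaw":1},{"delta_pos":[0,5,-8],"angular":[0,0,0],"jaw":1}]' >/dev/null
python3 -m crank '[{"delta_pos":[0,0,0],"angular":[0,0,0],"jaw":1},{"delta_pos":[0,0,0],"angular":[0,0,0],"jaw":1}]'
python3 -c "
from h import *
s,r=st();cv2.imwrite('pics/w27.png',read_camera('wrist'));to(fx((2.4,91.8,70)))
"
```

```text
clock: 24.43
eef_pos: [428.3, -45.5, 149.4]
eef_rot: [-1.569, 0.05, -0.06]
force: [-0.4, 0.7, -1.0]
finger_gap: 0.28
t24.43 pos [428.3 -45.5 149.4] y [ 0.007  0.001 -1.   ] z [0.07  0.998 0.002] F [-0.4  0.7 -1. ] gap 0.28
  d [ 5.7 79.5  8. ] ang [-0.09 -0.62  0.39]
```

View pics/w27.png

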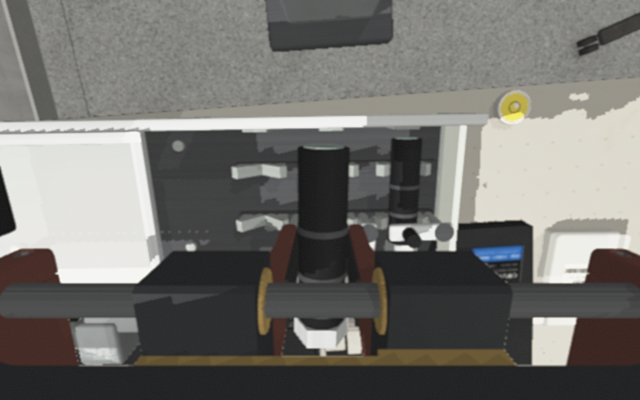

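```bash
python3 -m crank '[{"delta_pos":[4,20,7],"angular":[0,-0.5,0.4],"jaw":1},{"delta_pos":[0,20,0],"angular":[0,0,0],"jaw":1},{"delta_pos":[0,20,-2],"angular":[0,0,0],"jaw":1},{"delta_pos":[0,5,-2],"angular":[0,0,0],"jaw":1},{"delta_pos":[0,0,0],"angular":[0,0,0],"jaw":1}]' >/dev/null
python3 -c "
from h import *
s,r=st();to(fx((2.4,91.8,33)))
"
```

```text
t24.90 pos [437.  -34.5  85.5] y [ 0.007  0.005 -1.   ] z [0.05  0.999 0.005] F [ 0.1  0.2 -0.9] gap 0.281
  d [-2.  52.5 -3.1] ang [-0.3   0.48  0.37]
```

```bash
python3 -m crank '[{"delta_pos":[-2,8,-3],"angular":[-0.3,0.4,0.3],"jaw":1},{"delta_pos":[0,8,-1],"angular":[0,0,0],"jaw":1},{"delta_pos":[0,8,0],"angular":[0,0,0],"jaw":1},{"delta_pos":[0,8,0],"angular":[0,0,0],"jaw":1},{"delta_pos":[0,0,0],"angular":[0,0,0],"jaw":1}]' >/dev/null
python3 -c "
from h import *
s,r=st();to(fx((2.4,91.8,33)))
"
```

```text
t25.32 pos [437.  -36.4  53.5] y [ 0.005  0.001 -1.   ] z [0.054 0.999 0.001] F [-1.4 -0.4 -1.7] gap 0.275
  d [-1.9 20.5 -1. ] ang [-0.05  0.24  0.29]
```

```bash
python3 -m crank '[{"delta_pos":[-2,7,-1],"angular":[0,0,0],"jaw":1},{"delta_pos":[0,7,0],"angular":[0,0,0],"jaw":1},{"delta_pos":[0,5,0],"angular":[0,0,0],"jaw":1},{"delta_pos":[0,0,0],"angular":[0,0,0],"jaw":1}]' >/dev/null
python3 -c "
from h import *
s,r=st();to(fx((2.4,91.8,33)));cv2.imwrite('pics/w28.png',read_camera('wrist'))
"
```

```text
t25.65 pos [435.2 -37.5  32.7] y [ 0.006  0.001 -1.   ] z [0.054 0.999 0.001] F [ 0.3 -0.4 -1.5] gap 0.277
  d [ 0.  -0.3  0.2] ang [-0.06  0.2   0.32]
```

View pics/w28.png

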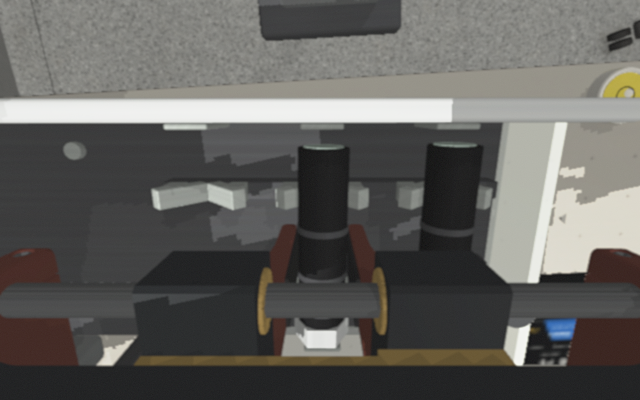

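Aligned: the barrel is centred at column 323, and the end stop and plate are centred at 322. I'll release and lift.

```bash
python3 -m crank '[{"delta_pos":[0,0.5,0],"angular":[0,0,0],"jaw":1},{"delta_pos":[0,0,0],"angular":[0,0,0],"jaw":0.55},{"delta_pos":[0,0,0],"angular":[0,0,0],"jaw":0.55},{"delta_pos":[0,0,0],"angular":[0,0,0],"jaw":0.55}]'
python3 -m crank '[{"delta_pos":[0,-20,0],"angular":[0,0,0],"jaw":0.55},{"delta_pos":[0,-40,0],"angular":[0,0,0],"jaw":0.55},{"delta_pos":[15,-20,10],"angular":[0,0,0],"jaw":0.65},{"delta_pos":[25,0,13],"angular":[0,0,0],"jaw":0.65},{"delta_pos":[5,0,0],"angular":[0,0,0],"jaw":0.65}]'
python3 -c "
from h import *
s,r=st();p=camera_params('wrist');im=read_camera('wrist');cv2.imwrite('pics/w29.png',im);to(fx((53,120,68)))"
```

```text
clock: 26.03
eef_pos: [436.1, -37.7, 33.1]
eef_rot: [-1.569, 0.037, -0.049]
force: [-0.1, -0.7, 0.0]
finger_gap: 0.438
clock: 26.45
eef_pos: [481.5, -17.1, 117.8]
eef_rot: [-1.569, 0.04, -0.05]
force: [1.1, 0.4, -0.1]
finger_gap: 0.346
t26.45 pos [481.5 -17.1 117.8] y [ 0.006  0.001 -1.   ] z [0.057 0.998 0.002] F [ 1.1  0.4 -0.1] gap 0.346
  d [ 6.  49.6  6.7] ang [-0.05  0.02  0.32]
```

View pics/w29.png

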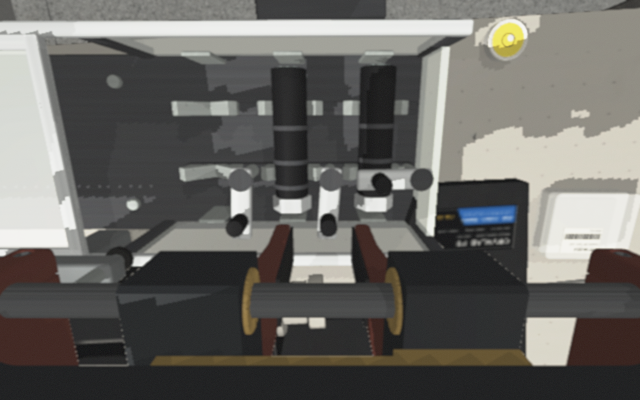

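```bash
python3 -m crank '[{"delta_pos":[4,15,5],"angular":[0,0,0.3],"jaw":0.65},{"delta_pos":[0,12,2],"angular":[0,0,0],"jaw":0.65},{"delta_pos":[0,8,0],"angular":[0,0,0],"jaw":0.65},{"delta_pos":[0,0,0],"angular":[0,0,0],"jaw":0.65}]' >/dev/null
python3 -c "
from h import *
st();to(fx((53,120,68)))"
```

```text
t26.83 pos [483.8 -12.9  81.3] y [-0.  0. -1.] z [0.058 0.998 0.   ] F [-0.8  0.2 -0.1] gap 0.348
  d [ 3.5 13.3  1.1] ang [-0.01 -0.02 -0.  ]
```

```bash
python3 -m crank '[{"delta_pos":[3,5,1],"angular":[0,0,0],"jaw":0.65},{"delta_pos":[0,5,0],"angular":[0,0,0],"jaw":0.65},{"delta_pos":[0,2,0],"angular":[0,0,0],"jaw":0.7},{"delta_pos":[0,0,0],"angular":[0,0,0],"jaw":1},{"delta_pos":[0,0,0],"angular":[0,0,0],"jaw":1}]' >/dev/null
python3 -m crank '[{"delta_pos":[0,0,0],"angular":[0,0,0],"jaw":1},{"delta_pos":[0,0,0],"angular":[0,0,0],"jaw":1}]'
python3 -c "
from h import *
st();to(fx((53,120,68)))"
```

```text
clock: 27.42
eef_pos: [485.2, -13.7, 68.1]
eef_rot: [-1.571, 0.049, -0.045]
force: [1.1, -0.2, -4.4]
finger_gap: 0.125
t27.42 pos [485.2 -13.7  68.1] y [-0.002 -0.    -1.   ] z [ 0.06   0.998 -0.001] F [ 1.1 -0.2 -4.4] gap 0.125
  d [2.1 0.1 1.7] ang [ 0.03 -0.13 -0.14]
```

```bash
python3 -m crank '[{"delta_pos":[-2,0,-9],"angular":[0,0,0],"jaw":1},{"delta_pos":[-4,0,-8],"angular":[0,0,0],"jaw":1},{"delta_pos":[-7,0,-7],"angular":[0,0,0],"jaw":1},{"delta_pos":[-8,0,-4],"angular":[0,0,0],"jaw":1}]' >/dev/null
python3 -c "
from h import *
s,r=st();print(infix(s['eef_pos']));to(fx((24,91,68)))"
```

```text
t27.75 pos [471.1 -34.1  68.6] y [ 0.014  0.006 -1.   ] z [0.055 0.998 0.007] F [  8.   -0.9 -13.5] gap 0.123
[38.07429432 97.03001723 68.57309213]
  d [-14.1   0.3  -6. ] ang [-0.38  0.17  0.78]
```

```bash
python3 -m crank '[{"delta_pos":[-7,0,-4],"angular":[0,0,0],"jaw":1},{"delta_pos":[-8,0,-4],"angular":[0,0,0],"jaw":1},{"delta_pos":[-8,0,-2],"angular":[0,0,0],"jaw":1},{"delta_pos":[-8,0,0],"angular":[0,0,0],"jaw":1}]' >/dev/null
python3 -c "
from h import *
s,r=st();print(infix(s['eef_pos']));to(fx((24,91,68)))"
python3 -m crank '[{"delta_pos":[0,0,0],"angular":[0,0,0],"jaw":0.6},{"delta_pos":[0,0,0],"angular":[0,0,0],"jaw":0.6},{"delta_pos":[0,0,0],"angular":[0,0,0],"jaw":0.6},{"delta_pos":[0,-20,0],"angular":[0,0,0],"jaw":0.6},{"delta_pos":[0,-30,0],"angular":[-0.7,0,1.5],"jaw":0.6}]' >/dev/null
python3 -m crank '[{"delta_pos":[10,-10,0],"angular":[0,0,0],"jaw":0.5},{"delta_pos":[20,-10,-10],"angular":[0,0,0],"jaw":0.5},{"delta_pos":[20,0,-20],"angular":[0,0,0],"jaw":0.5},{"delta_pos":[0,0,0],"angular":[0,0,0],"jaw":0.5}]'
python3 -c "
from h import *
s,r=st();p=camera_params('wrist');im=read_camera('wrist');cv2.imwrite('pics/w30.png',im)
for y in (91,153):
    for f,c in [((24,y,81),(0,0,255)),((24,y+29,63),(0,255,255)),((24,y-5,63),(0,255,0))]:
        u=proj('wrist',fx(f),p); cv2.circle(im,tuple(int(v) for v in u.round()),1,c,-1)
cv2.imwrite('pics/w30o.png',cv2.resize(im[20:280,160:500],None,fx=2.3,fy=2.3,interpolation=cv2.INTER_CUBIC))"
```

```text
t28.08 pos [450.5 -38.1  69.4] y [ 0.038  0.01  -0.999] z [0.051 0.999 0.012] F [ 23.   -6.9 -24.3] gap 0.125
[17.67054189 91.85534798 69.42974094]
  d [ 6.3  1.7 -0.9] ang [-0.7   0.38  2.12]
clock: 28.83
eef_pos: [496.2, -72.5, 144.7]
eef_rot: [-1.571, 0.032, -0.045]
force: [-0.1, -0.9, -0.2]
finger_gap: 0.498
t28.83 pos [496.2 -72.5 144.7] y [ 0.008 -0.001 -1.   ] z [ 0.049  0.999 -0.001] F [-0.1 -0.9 -0.2] gap 0.498
```

View pics/w30o.png

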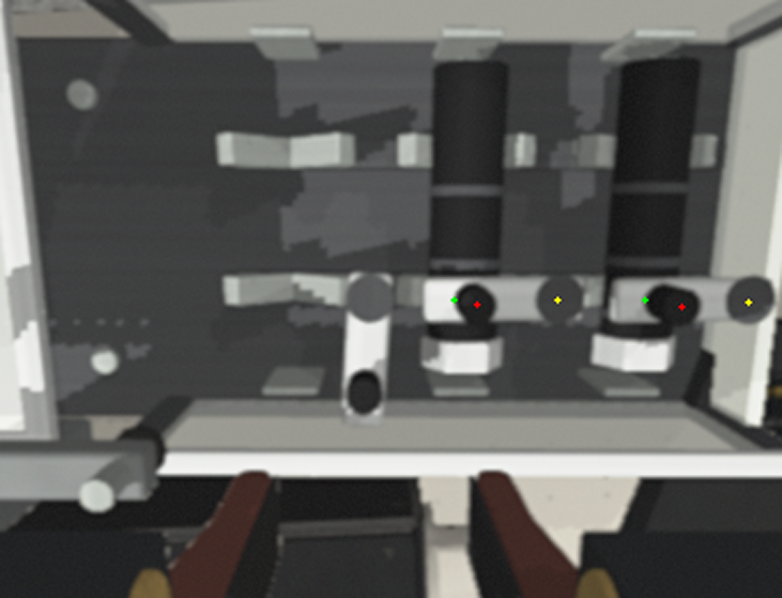

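```bash
python3 -m crank '[{"delta_pos":[-30,-20,0],"angular":[0,0,0],"jaw":0.5},{"delta_pos":[-40,-20,-10],"angular":[0,0,0],"jaw":0.5},{"delta_pos":[-15,-10,-40],"angular":[0,0,0],"jaw":0.5},{"delta_pos":[0,0,-41],"angular":[0,0,0],"jaw":0.5},{"delta_pos":[0,0,-41],"angular":[0,0,0],"jaw":0.5}]' >/dev/null
python3 -m crank '[{"delta_pos":[0,0,-41],"angular":[0,0,0],"jaw":0.5},{"delta_pos":[0,0,-25],"angular":[0,0,0],"jaw":0.5},{"delta_pos":[0,0,0],"angular":[0,0,0],"jaw":0.5},{"delta_pos":[0,0,0],"angular":[0,0,0],"jaw":0.5}]'
python3 -c "
from h import *
s,r=st();p=camera_params('wrist');im=read_camera('wrist');cv2.imwrite('pics/w31.png',im)
q=landmark_of('wrist','guard_handle')[0];w=at_z('wrist',q['uv'],102,p);print(q['uv'],q['score'],infix(w));w[2]=150;to(w)"
```

```text
clock: 29.63
eef_pos: [390.6, -262.9, 189.9]
eef_rot: [-1.566, 0.039, -0.026]
force: [0.9, 1.2, 0.7]
finger_gap: 0.501
t29.63 pos [ 390.6 -262.9  189.9] y [-0.008  0.005 -1.   ] z [0.042 0.999 0.004] F [0.9 1.2 0.7] gap 0.501
[310.4, 212.9] 0.97 [ -19.81857624 -144.87237885  102.        ]
  d [  8.9  39.8 -10.4] ang [-0.25  1.07 -0.45]
```

View pics/w31.png

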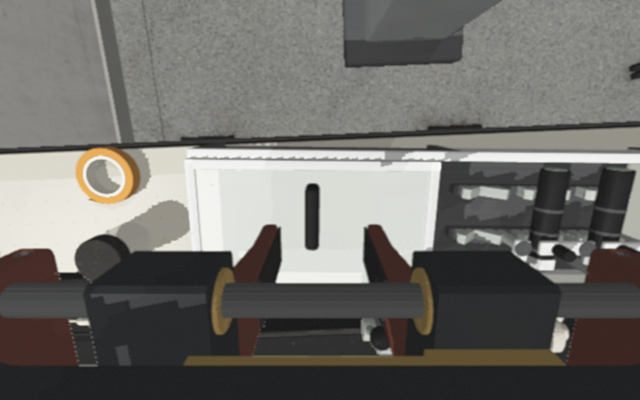

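```bash
python3 -m crank '[{"delta_pos":[6,20,-9],"angular":[0,1,-0.4],"jaw":0.5},{"delta_pos":[0,25,-2],"angular":[0,0,0],"jaw":0.5},{"delta_pos":[0,20,-2],"angular":[0,0,0],"jaw":0.5},{"delta_pos":[0,5,0],"angular":[0,0,0],"jaw":0.5},{"delta_pos":[0,0,0],"angular":[0,0,0],"jaw":0.5}]' >/dev/null
python3 -c "
from h import *
s,r=st();p=camera_params('wrist');im=read_camera('wrist');cv2.imwrite('pics/w32.png',im)
to(fx((-21,-144.5,98)))"
```

```text
t30.15 pos [ 399.3 -265.7  118. ] y [ 0.002  0.009 -1.   ] z [0.046 0.999 0.009] F [-0.8  0.3  1.1] gap 0.499
  d [-1.  20.4 -6.5] ang [-0.51  0.71  0.08]
```

View pics/w32.png

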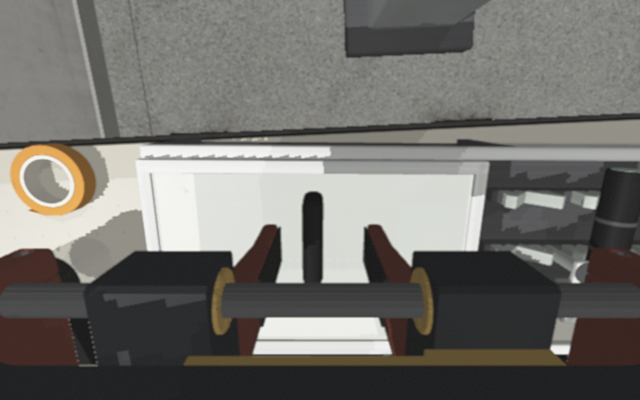

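```bash
python3 -m crank '[{"delta_pos":[0,8,-6],"angular":[-0.5,0.7,0],"jaw":0.5},{"delta_pos":[0,8,0],"angular":[0,0,0],"jaw":0.5},{"delta_pos":[0,3,0],"angular":[0,0,0],"jaw":0.7},{"delta_pos":[0,0,0],"angular":[0,0,0],"jaw":1},{"delta_pos":[0,0,0],"angular":[0,0,0],"jaw":1}]' >/dev/null
python3 -m crank '[{"delta_pos":[0,0,0],"angular":[0,0,0],"jaw":1},{"delta_pos":[0,0,0],"angular":[0,0,0],"jaw":1},{"delta_pos":[0,0,0],"angular":[0,0,0],"jaw":1}]'
python3 -c "
from h import *
s,r=st();to(fx((-21,92,98)))"
```

```text
clock: 30.87
eef_pos: [401.9, -271.1, 101.3]
eef_rot: [-1.572, 0.039, -0.05]
force: [1.5, -0.7, -4.8]
finger_gap: 0.137
t30.87 pos [ 401.9 -271.1  101.3] y [ 0.007 -0.002 -1.   ] z [ 0.056  0.998 -0.002] F [ 1.5 -0.7 -4.8] gap 0.137
  d [ -3.3   2.9 235.5] ang [0.09 0.1  0.39]
```

Gripped. Next I slide the guard shut, +235 mm, slowing near the end stop.

```bash
python3 -m crank '[{"delta_pos":[0,0,12],"angular":[0,0,0],"jaw":1},{"delta_pos":[0,0,22],"angular":[0,0,0],"jaw":1},{"delta_pos":[0,0,25],"angular":[0,0,0],"jaw":1},{"delta_pos":[0,0,25],"angular":[0,0,0],"jaw":1},{"delta_pos":[0,0,25],"angular":[0,0,0],"jaw":1}]' 
python3 -m crank '[{"delta_pos":[0,0,25],"angular":[0,0,0],"jaw":1},{"delta_pos":[0,0,25],"angular":[0,0,0],"jaw":1},{"delta_pos":[0,0,15],"angular":[0,0,0],"jaw":1},{"delta_pos":[0,0,8],"angular":[0,0,0],"jaw":1}]' 
python3 -c "
from h import *
s,r=st();to(fx((-21,92,98)))"
```

```text
clock: 31.28
eef_pos: [407.3, -168.9, 101.2]
eef_rot: [-1.581, 0.045, -0.059]
force: [-0.7, -2.9, -0.7]
finger_gap: 0.13
clock: 31.62
eef_pos: [411.4, -92.9, 101.3]
eef_rot: [-1.584, 0.043, -0.058]
force: [0.6, -3.2, -5.4]
finger_gap: 0.135
t31.62 pos [411.4 -92.9 101.3] y [ 0.009 -0.014 -1.   ] z [ 0.064  0.998 -0.013] F [ 0.6 -3.2 -5.4] gap 0.135
  d [-3.2  2.5 57.1] ang [ 0.76 -0.32  0.56]
```

```bash
python3 -m crank '[{"delta_pos":[0,0,12],"angular":[0.5,0,0],"jaw":1},{"delta_pos":[0,0,12],"angular":[0,0,0],"jaw":1},{"delta_pos":[0,0,12],"angular":[0,0,0],"jaw":1},{"delta_pos":[0,0,10],"angular":[0,0,0],"jaw":1},{"delta_pos":[0,0,8],"angular":[0,0,0],"jaw":1}]' 
python3 -m crank '[{"delta_pos":[0,0,8],"angular":[0,0,0],"jaw":1},{"delta_pos":[0,0,6],"angular":[0,0,0],"jaw":1},{"delta_pos":[0,0,5],"angular":[0,0,0],"jaw":1}]' 
python3 -c "
from h import *
s,r=st();to(fx((-21,92,98)))"
```

```text
clock: 32.03
eef_pos: [414.3, -37.3, 101.2]
eef_rot: [-1.575, 0.042, -0.057]
force: [0.5, -2.5, -1.3]
finger_gap: 0.137
clock: 32.28
eef_pos: [414.4, -36.5, 101.1]
eef_rot: [-1.597, 0.051, -0.066]
force: [-0.6, -16.3, 1.4]
finger_gap: 0.137
t32.28 pos [414.4 -36.5 101.1] y [ 0.009 -0.027 -1.   ] z [ 0.074  0.997 -0.026] F [ -0.6 -16.3   1.4] gap 0.137
  d [-2.6  3.1  0.6] ang [ 1.52 -0.9   0.59]
```

```bash
python3 -m crank '[{"delta_pos":[0,0,0],"angular":[0,0,0],"jaw":0.5},{"delta_pos":[0,0,0],"angular":[0,0,0],"jaw":0.5},{"delta_pos":[0,0,0],"angular":[0,0,0],"jaw":0.5},{"delta_pos":[0,-20,0],"angular":[1,-0.5,0.5],"jaw":0.5},{"delta_pos":[0,-40,0],"angular":[0,0,0],"jaw":0.5}]' >/dev/null
python3 -m crank '[{"delta_pos":[0,-40,0],"angular":[0,0,0],"jaw":0.5},{"delta_pos":[0,-30,-20],"angular":[0,0,0],"jaw":0.5},{"delta_pos":[0,0,-30],"angular":[0,0,0],"jaw":0.5},{"delta_pos":[0,0,0],"angular":[0,0,0],"jaw":0.5}]'
python3 -c "
from h import *
s,r=st();p=camera_params('wrist');im=read_camera('wrist');cv2.imwrite('pics/w33.png',im)
q=landmark_of('wrist','guard_handle')[0];print(infix(at_z('wrist',q['uv'],102,p)))
for q in trace('wrist','guard')[:1]: m=q['mask']; ys,xs=np.where(m); print(xs.min(),xs.max(),ys.min(),ys.max(),infix(at_z('wrist',(xs.min(),180),90,p)),infix(at_z('wrist',(xs.max(),180),90,p)))
to(fx((49,-96.5,155)))"
```

```text
clock: 33.03
eef_pos: [410.8, -83.0, 238.3]
eef_rot: [-1.576, 0.048, -0.049]
force: [0.6, -0.3, -0.4]
finger_gap: 0.503
t33.03 pos [410.8 -83.  238.3] y [ 0.    -0.005 -1.   ] z [ 0.062  0.998 -0.005] F [ 0.6 -0.3 -0.4] gap 0.503
[-18.37908785  93.54365584 102.        ]
261 481 140 270 [-24.81590932 -15.82745717  90.        ] [-24.17131067 199.05713736  90.        ]
  d [  69.3   81.9 -144.9] ang [ 0.26 -0.05 -0.17]
```

View pics/w33.png

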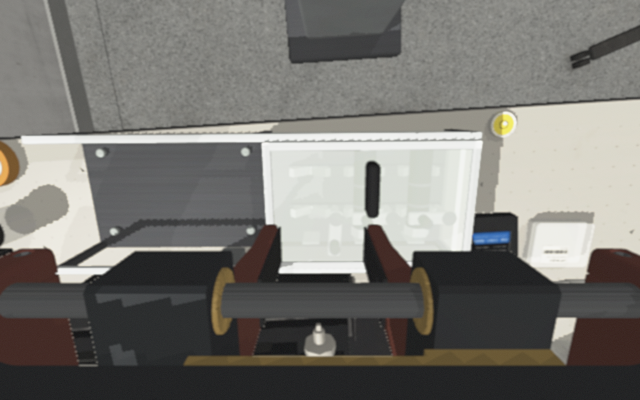

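```bash
python3 -m crank '[{"delta_pos":[10,0,-40],"angular":[0,0,0],"jaw":0.45},{"delta_pos":[15,5,-40],"angular":[0,0,0],"jaw":0.45},{"delta_pos":[20,10,-40],"angular":[0,0,0],"jaw":0.45},{"delta_pos":[15,10,-20],"angular":[0,0,0],"jaw":0.45},{"delta_pos":[0,0,0],"angular":[0,0,0],"jaw":0.45}]' >/dev/null
python3 -c "
from h import *
s,r=st();p=camera_params('wrist');im=read_camera('wrist');cv2.imwrite('pics/w34.png',im)
for q in landmark_of('wrist','lever_tip')[:2]: print(q['uv'],q['score'],infix(at_z('wrist',q['uv'],163,p)))
to(fx((49,-96.5,155)))"
```

```text
t33.60 pos [ 464.  -215.3  207.5] y [-0.007 -0.    -1.   ] z [ 0.043  0.999 -0.001] F [-0.2  0.  -0.1] gap 0.556
[306.9, 230.0] 0.97 [ 50.02648521 -94.3830709  163.        ]
  d [  9.3  53.3 -15.2] ang [-0.05  0.95 -0.43]
```

View pics/w34.png

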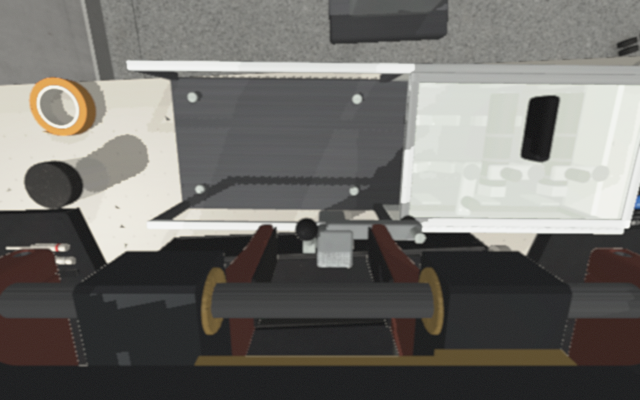

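```bash
python3 -m crank '[{"delta_pos":[9,5,-13],"angular":[0,0.9,-0.4],"jaw":0.5},{"delta_pos":[0,15,0],"angular":[0,0,0],"jaw":0.5},{"delta_pos":[0,15,0],"angular":[0,0,0],"jaw":0.5},{"delta_pos":[0,8,0],"angular":[0,0,0],"jaw":0.5},{"delta_pos":[0,0,0],"angular":[0,0,0],"jaw":0.5}]' >/dev/null
python3 -c "
from h import *
s,r=st();p=camera_params('wrist');im=read_camera('wrist');cv2.imwrite('pics/w35.png',im)
for q in landmark_of('wrist','lever_tip')[:2]: print(q['uv'],q['score'],infix(at_z('wrist',q['uv'],163,p)))
to(fx((49.5,-95.5,152)))"
```

```text
t34.12 pos [ 470.9 -216.   163. ] y [-0.003  0.007 -1.   ] z [0.049 0.999 0.007] F [ 0.4 -0.  -0.5] gap 0.502
[300.3, 245.5] 0.87 [ 49.74593409 -96.17494382 163.        ]
  d [  0.3  12.4 -10.4] ang [-0.38  0.51 -0.07]
```

View pics/w35.png

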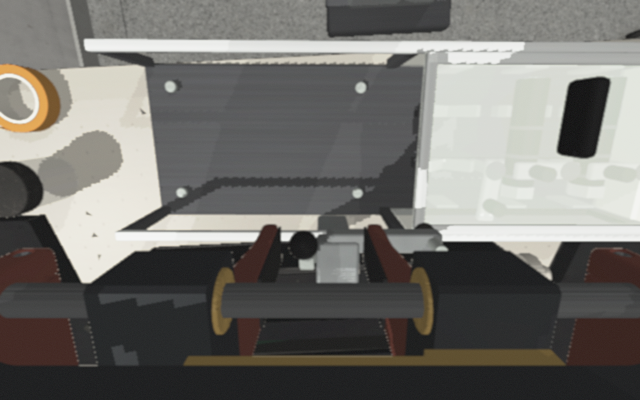

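```bash
python3 -m crank '[{"delta_pos":[0,4,-10],"angular":[-0.4,0.5,0],"jaw":0.5},{"delta_pos":[0,5,-1],"angular":[0,0,0],"jaw":0.6},{"delta_pos":[0,1,0],"angular":[0,0,0],"jaw":0.8},{"delta_pos":[0,0,0],"angular":[0,0,0],"jaw":1},{"delta_pos":[0,0,0],"angular":[0,0,0],"jaw":1}]' >/dev/null
python3 -m crank '[{"delta_pos":[0,0,0],"angular":[0,0,0],"jaw":1},{"delta_pos":[0,0,0],"angular":[0,0,0],"jaw":1},{"delta_pos":[0,0,0],"angular":[0,0,0],"jaw":1}]'
python3 -c "
from h import *
s,r=st();cv2.imwrite('pics/w36.png',read_camera('wrist'));print(infix(s['eef_pos']))
to(fx((49.5,-95.5,152)))"
```

```text
clock: 34.88
eef_pos: [472.4, -226.4, 156.2]
eef_rot: [-1.569, 0.043, -0.047]
force: [0.4, -1.1, -3.0]
finger_gap: 0.159
t34.88 pos [ 472.4 -226.4  156.2] y [ 0.003  0.002 -1.   ] z [0.057 0.998 0.002] F [ 0.4 -1.1 -3. ] gap 0.159
[ 50.50000288 -94.80681834 156.21360657]
  d [-1.   4.2 -0.7] ang [-0.1   0.05  0.14]
```

View pics/w36.png

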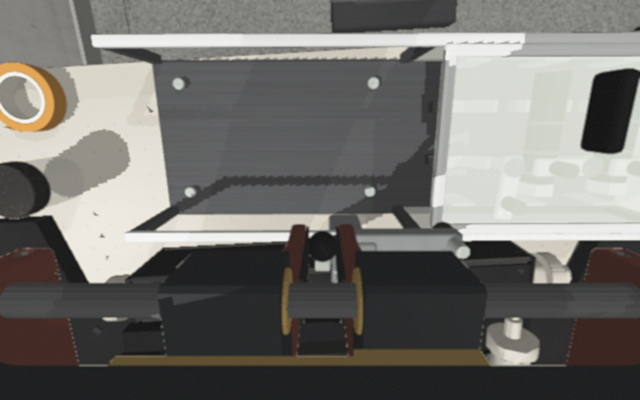

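```bash
python3 -m crank '[{"delta_pos":[-10,7,0],"angular":[0,0,0],"jaw":1},{"delta_pos":[-8,9,0],"angular":[0,0,0],"jaw":1},{"delta_pos":[-6,10,0],"angular":[0,0,0],"jaw":1},{"delta_pos":[-4,11,0],"angular":[0,0,0],"jaw":1}]' 
python3 -c "
from h import *
s,r=st();print(infix(s['eef_pos']))
to(fx((21,-95,105)))"
```

```text
clock: 35.27
eef_pos: [447.4, -225.1, 122.4]
eef_rot: [-1.569, 0.036, -0.053]
force: [-0.7, 1.6, 2.9]
finger_gap: 0.165
t35.27 pos [ 447.4 -225.1  122.4] y [ 0.011  0.001 -1.   ] z [0.056 0.998 0.002] F [-0.7  1.6  2.9] gap 0.165
[ 25.46012795 -94.99908294 122.40184964]
  d [-4.6 17.4 -0. ] ang [-0.1   0.09  0.6 ]
```

```bash
python3 -m crank '[{"delta_pos":[-2,9,0],"angular":[0,0,0],"jaw":1},{"delta_pos":[-2,8,0],"angular":[0,0,0],"jaw":1},{"delta_pos":[0,6,0],"angular":[0,0,0],"jaw":1},{"delta_pos":[0,5,0],"angular":[0,0,0],"jaw":1}]' 
python3 -c "
from h import *
s,r=st();print(infix(s['eef_pos']))"
```

```text
clock: 35.6
eef_pos: [444.8, -225.1, 95.2]
eef_rot: [-1.568, 0.033, -0.056]
force: [-6.9, 6.0, 33.2]
finger_gap: 0.158
t35.60 pos [ 444.8 -225.1   95.2] y [ 0.015  0.002 -1.   ] z [0.057 0.998 0.003] F [-6.9  6.  33.2] gap 0.158
[ 22.90125428 -95.09441112  95.22747613]
```

```bash
python3 -m crank '[{"delta_pos":[0,0,0],"angular":[0,0,0],"jaw":0.5},{"delta_pos":[0,0,0],"angular":[0,0,0],"jaw":0.4},{"delta_pos":[0,0,0],"angular":[0,0,0],"jaw":0.4},{"delta_pos":[0,0,0],"angular":[0,0,0],"jaw":0.4},{"delta_pos":[-5,-20,0],"angular":[0,0,0.5],"jaw":0.4}]' >/dev/null
python3 -m crank '[{"delta_pos":[-15,-40,0],"angular":[0,0,0],"jaw":0.4},{"delta_pos":[-20,-40,0],"angular":[0,0,0],"jaw":0.4},{"delta_pos":[-10,-40,20],"angular":[0,0,0],"jaw":0.4},{"delta_pos":[0,0,20],"angular":[0,0,0],"jaw":0.4},{"delta_pos":[0,0,0],"angular":[0,0,0],"jaw":0.4}]'
python3 -c "
from h import *
s,r=st();p=camera_params('wrist');im=read_camera('wrist');cv2.imwrite('pics/w37.png',im)
for q in landmark_of('wrist','lever_tip')[:2]: print(q['uv'],q['score'],infix(at_z('wrist',q['uv'],113,p)))
q=landmark_of('wrist','guard_handle')[0];print(infix(at_z('wrist',q['uv'],102,p)))"
```

```text
clock: 36.43
eef_pos: [395.2, -185.5, 232.1]
eef_rot: [-1.57, 0.049, -0.046]
force: [0.9, 0.8, -0.1]
finger_gap: 0.601
t36.43 pos [ 395.2 -185.5  232.1] y [-0.002  0.001 -1.   ] z [0.06  0.998 0.001] F [ 0.9  0.8 -0.1] gap 0.601
[282.8, 243.0] 0.67 [ 19.43932137 -95.12387486 113.        ]
[-18.66951346  92.43123543 102.        ]
```

View pics/w37.png

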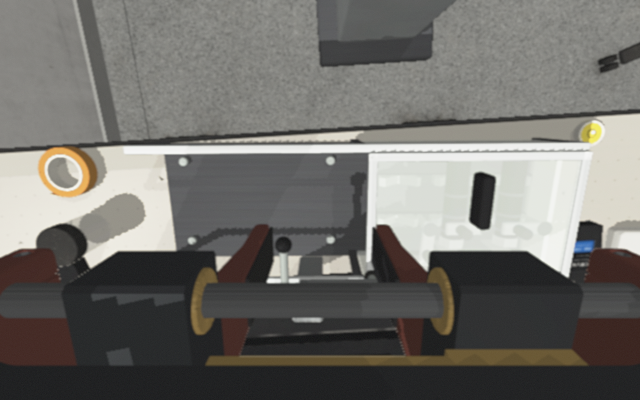

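```bash
python3 -m crank '[{"delta_pos":[-30,-10,0],"angular":[0,0,0],"jaw":0.4},{"delta_pos":[-35,-10,-20],"angular":[0,0,0],"jaw":0.4},{"delta_pos":[-30,0,-40],"angular":[0,0,0],"jaw":0.4},{"delta_pos":[0,0,-40],"angular":[0,0,0],"jaw":0.4},{"delta_pos":[0,0,-40],"angular":[0,0,0],"jaw":0.4}]'
python3 -c "
from h import *
im=read_camera('scene');cv2.imwrite('pics/s38.png',cv2.resize(im[90:370,190:420],None,fx=2.1,fy=2.1,interpolation=2))
for t,z in [('barrel_1',42),('clear_box',0),('lever_tip',113),('guard_handle',102)]:
  for q in landmark_of('scene',t)[:3]: w=at_z('scene',q['uv'],z);print(t,np.round(q['uv']),round(q['score'],2),w.round(),infix(w).round())
im=read_camera('top');cv2.imwrite('pics/t38.png',cv2.resize(im[120:250,180:445],None,fx=3,fy=3,interpolation=2))"
```

```text
clock: 37.0
eef_pos: [292.8, -316.2, 247.7]
eef_rot: [-1.57, 0.052, -0.03]
force: [2.1, 0.7, 0.2]
finger_gap: 0.6
clear_box [272. 294.] 0.95 [523. 202.   0.] [ 76. 336.   0.]
lever_tip [329. 147.] 0.41 [ 452. -237.  113.] [  31. -106.  113.]
guard_handle [327. 208.] 0.78 [419. -41. 102.] [-13.  87. 102.]
```

View pics/s38.png

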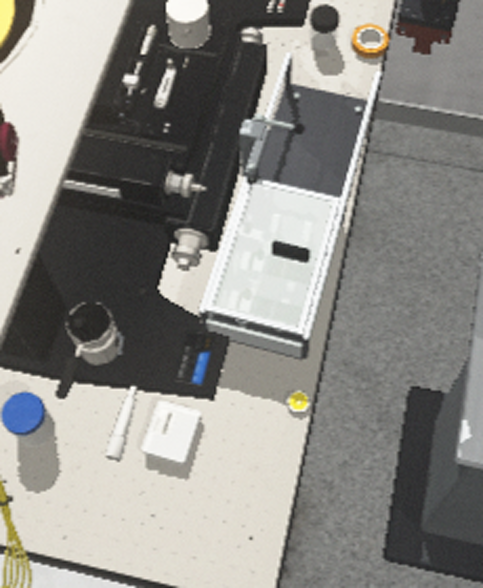

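View pics/t38.png

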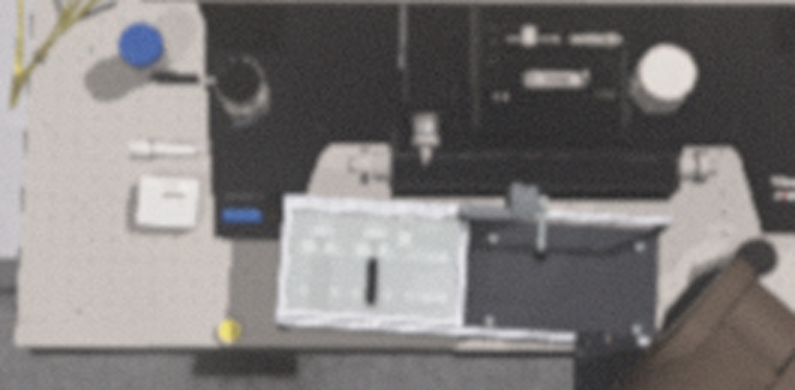

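The lever tip is back at its starting pixel (329,147), the guard is flush with the left end wall, the bystanders are in place and no barrels remain on the table. I'll hand in.

```bash
python3 -m crank '[{"delta_pos":[0,0,0],"angular":[0,0,0],"jaw":0.4},{"delta_pos":[0,0,0],"angular":[0,0,0],"jaw":0.4},{"delta_pos":[0,0,0],"angular":[0,0,0],"jaw":0.4}]'; python3 -c "
from h import *
st();print(hand_in())"
```

```text
clock: 37.55
eef_pos: [294.5, -311.6, 246.1]
eef_rot: [-1.569, 0.052, -0.023]
force: [0.0, 0.7, 0.2]
finger_gap: 0.6
t37.55 pos [ 294.5 -311.6  246.1] y [-0.018  0.002 -1.   ] z [0.048 0.999 0.001] F [0.  0.7 0.2] gap 0.6
the job is handed in; nothing more can be done
None
```

The job is handed in at 37.6 s, with both barrels curing in the fixture and every step done in the order asked. Only two barrels were on the table.

- **Steps:** I raised the lever to its stop and slid the guard fully open. I laid one barrel in seat 3 and strapped it, then the other in seat 2 and strapped it. Then I slid the guard shut to its stop and lowered the lever to its stop.
- **Barrels and straps:** The close-up taken before the guard was shut showed both barrels between their end stops and both straps square across them. After shutting, they showed only faintly through the guard, so I couldn't check them as closely at the end.
- **Guard:** The full travel between stops was 235 mm. Before the lever came down, its edges measured about y −16 to 199 mm, over the whole seat area. It had started about 24 mm open.
- **Lever:** It met its stop at about 33 N. Its tip came back to the starting pixel in the scene picture.
- **Bystanders:** The box, level, tape roll and can looked unmoved, and the arm was clear of everything. The scene network's floor position for the box read about 10 mm off the first reading, but in the top view it sits in the same place.
- **Highest force:** The wrist read about 57 N when the guard hit its open stop. This was under the 120 N wrist limit, and the force went through the fingers holding the handle.

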